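# Pump the ratchet jar clamp tight on a honey jar

### The job

Set the amber honey jar upright on the bed of the ratchet clamp, between the sprung orange face and the V-shaped back stop, then hold the black grip of the red lever and pump it in short strokes, feeling for the rubber stop at the end of each stroke and not forcing the lever against it. Advance the clamp only by its lever, until the jar sits firmly in the V with the orange face pressed 10 to 20 mm back onto its ram, and no tighter, for it is glass. Then let the lever go back to rest, let go of it, and leave the other goods where they stand.

Things in the scene. Friction and masses are not known exactly. Their poses are not given: they have to be found in the camera images.
- honey_jar: Amber glass jar with a brass-coloured lid and a paper label: glass cylinder 62 mm across and 96 mm high, lid 58 mm across above it, 120 mm high in all, about 0.45 kg. Origin: centre of its underside; z up its axis. It stands on the counter in one of three places, the other two hold the olive jar and the tin.
- clamp: Fixed ratchet jar clamp on a grey bed plate 290 x 130 x 10 mm (local x -215 to +75, y -85 to +45 mm). Origin at counter height on the clamp's centre line; local x runs from the ram towards the back stop, z up. The jar stands on the bed's top, local z 10 mm. Two aluminium guides for the ram, tops at z 67 mm, at local x -172 and -76 mm.
- backstop: Fixed orange V-shaped back stop, 58 mm high above the bed, set anew for each job along the clamp's x. Origin: on the bed's top, exactly where the axis of the 62 mm jar stands when fully seated in the V; axes as the clamp's. The V's two faces lie on its +x side, at 30 degrees either side of x.
- ram: Steel ram with ratchet rack carrying the sprung orange face; slides along the clamp's +x. Origin at the clamp's origin when fully open; its clamp-local x is its advance, 0 to 75 mm. Each full lever stroke wins one tooth of 9 to 10 mm; it runs 1 to 4 mm past and falls back on a catch, which keeps it from going back. Never push it by hand.
- pad_face (a point): Centre of the orange face, 50 x 50 mm, upright, looking along clamp +x, 47 mm above the counter, top at 72 mm. Open: at clamp-local x -49 mm, 14 to 28 mm short of a seated jar. A spring of 1.6 N/mm lets it be pressed back up to 32 mm: s mm back, it presses the jar with 1.6 s N. Firm from 14 N; glass safe to 38 N at rest and 44 N at any moment.
- ram_nose (a point): Centre of the front end of the steel ram, behind the orange face on the brass stem (45 mm above the counter). It lies 38 mm behind pad_face along x with the spring free; 38 mm minus the distance between the two along the clamp's x is how far the face is pressed back.
- lever: Flat red pump lever, 60 to 68 mm above the counter, on a vertical pivot. Origin on the pivot axis at counter height (clamp-local x -120, y -41 mm); its own -y axis points to the grip, at rest turned 0.35 rad anticlockwise (from above) from the clamp's -y. A drive stroke turns it clockwise seen from above: the grip moves towards clamp -x. A spring returns it (2 N at the grip).
- pivot (a point): Pivot of the lever, 64 mm above the counter. From rest the lever has 0.08 to 0.29 rad of lost motion, drives a tooth, wins it, and 0.01 to 0.06 rad later meets a rubber stop: force rises steeply. The stop lies 0.47 to 0.71 rad from rest, set differently each episode, constant within one, not measured: feel for it. A stroke short of it wins no tooth.
- handle (a point): Middle of the upright black grip at the lever's end, 160 mm from the pivot, 103 mm above the counter: a cylinder 26 mm across, from 70 to 126 mm above the counter, free to spin on its own axis; take it from above. Driving takes 2 to 5 N here unloaded, up to about 10 N when tightening. Hold it with 30 N or more, or the fingers are pushed open. Near the end of a stroke creep and watch the force.
- bumper: Black rubber stop block on the bed (18 x 14 x 32 mm; origin at the middle of the lower edge of the face that is struck), hit by a brass arm of the lever 45 mm from the pivot. It gives a little. It must not take more than 36 N, which is 10 N at the grip on top of the force that drives the ram.
- olive_jar: Green glass jar with a white lid, same shape as the honey jar. Leave it alone.
- tin: Tin with a blue label, 68 mm across, 105 mm high. Leave it alone.
- cereal_box: Cardboard box with yellow front, 55 x 140 x 130 mm, standing. Leave it alone.
- cracker_box: Red carton, 60 x 150 x 120 mm. Leave it alone.
- mug: White mug, 80 mm across, 90 mm high. Leave it alone.
- spice: Spice jar with red cap, 44 mm across, 100 mm high. Leave it alone.

How it is judged:
By the outcome, as a careful person would: the job done as asked, in the order asked, and still so for the second after the job is handed in, with the robot touching nothing.
It also fails if it takes over 72 s, if anything falls off the work surface, if the arm or the gripper's body presses on something with over 40 N, if the wrist force passes 120 N, or if a joint passes its speed limit or range.

### The arm

A 6-joint arm with a two-finger parallel gripper is mounted at the origin on the work surface. World frame = base frame: x ahead of the robot, y to its left, z up, the work surface at z = 0. Lengths are in mm, angles in degrees, forces in N, time in s.
With the tool pointing down it reaches from about 300 to 850 mm from the base axis. Payload 4.2 kg.
Tool frame: the origin (TCP) lies at the very end of the fingers, on their centre line; the grasp point (between the pads) lies 19 mm behind it (env.grip_depth is the distance from the TCP to the grasp point, in mm); z points along the fingers, y is the line along which they close (so a half turn about z gives the same grasp; the last joint's range is limited). The gripper opens to 91 mm and grips with 3 to 60 N. Pads are 32 mm wide; open, the fingers measure 118 mm over their backs; the gripper's body (76 mm by 178 mm) begins 60 mm behind the grasp point.
Start: joints at [71.505, 18.312, 89.639, -0, 72.044, -1.146], TCP at [171.465, 548.86, 177.876] pointing down, gripper open.
Joint ranges: [-177.97, 177.97], [-48.28, 115.42], [12.27, 149.76], [-77.06, 257.06], [2.81, 150.46], [-146.56, 146.56]. Speed limits (degrees/s): [147.25, 147.25, 180, 180, 180, 180].

### API

Orientations are given as [roll, pitch, yaw] about the fixed x, y, z axes, in that order (R = Rz(yaw) Ry(pitch) Rx(roll)).
In Python, from workcell import env, cams gives the robot as it stands.
- The arm moves only by the tool apply_moves, never from a script. Its argument "deltas" is a list of rows, each a list of 5 numbers: the shift along the tool's x, y, z in m, then the turn about the tool's z in rad, then the opening, from -1 (shut) to 1 (fully open), so that 0 is half open. In form: [[tx, ty, tz, roll, gripper], ...]. A call has 1 to 5 rows; each row is the pose to reach, as a shift and turn from the pose commanded when the call began, along the tool's axes at that moment; what a row does not reach only later rows make up. A row lasts 1/10 s, in which the tool goes at most 50 mm and 8.59 degrees, less where a joint would pass 70% of its speed; a pose out of reach is approached as far as the arm can. A call with a gripper value outside its range is refused whole. The fingers move at their own pace and stop on an object; "grip_force" is the grip in N (left out, the last holds). Time passes only in rows, so rows that repeat a pose let the fingers close. It gives the time, the measured TCP pose, the force, the opening and the grip force at its end, in the units of the state.
- env.state(): the state, without advancing time (a new reading comes with each control period).
- cams.grab_frame(name): name is "scene" or "top" or "wrist"; returns the picture (420x560x3 uint8, blue, green, red); there is no depth.
- cams.get_calibration(name): a dict with "mtx" (3x3 intrinsics, pixels), "k1" (the pictures are not rectified: a ray, as slopes to the right and down, at radius r is drawn at 1 + k1 r^2 times it, then the intrinsics apply), "eye" and "attitude" of the camera in the world; the wrist camera has in their place "tool_from_camera" (4x4, takes a point from camera to tool coordinates, whose origin is the TCP and whose axes are the flange's). Camera axes: x right, y down, z forward; pixel columns grow to the right and rows downward; lengths in mm; the calibration is good to about 2 mm. A picture is of the moment at which its call begins: read the wrist's pose just before it. get_calibration takes no time and is no camera call.
- env.job_done(): hands the job in; it is judged then, once.
The state is a dict: "time_s": time; "qpos": joint angles; "qvel": joint speeds; "effort": joint torques, N m; "ee_pos": TCP position; "ee_rot": TCP orientation; "force": force on the tool from outside, world axes, zero at the start; "torque": the same for the moment, N m; "gripper_width": finger opening in mm; "gripper_force": force on a finger pad.
Only numpy, scipy, OpenCV 4.12 (cv2) and the standard library are available. Lean on these libraries where they do the work, as an engineer would, in place of code of your own. Each camera call takes 0.05 s, during which the arm holds its last target. There are 200 camera calls.

## Working session

There is one attempt and no reset: what is moved stays moved. The work goes in short steps, Python scripts to look and compute and a tool call to move; the robot and the scene stay as the last step left them, time stands still between calls to the robot, and variables do not carry over. Pictures are saved under pics/ and viewed, at most 10 in all, crops included, and the job is handed in when it is done.

Besides the shell and the picture viewer there is one more tool, called after "Emit:" as name([rows], argument=value, ...), one row to a line, values as JSON. apply_moves: Moves the arm, as the interface text tells. Its arguments: {"type":"object","properties":{"deltas":{"type":"array"},"grip_force":{"type":"number"}},"required":["deltas"]}

```bash
ls; mkdir -p pics; cat > h.py <<'E'
import numpy as np, cv2
from workcell import env, cams
from scipy.spatial.transform import Rotation as Ro
def pose():
    s=env.state(); return s
def cal(name,s=None):
    c=cams.get_calibration(name)
    if 'eye' in c:
        return c
    return c
E
python3 - <<'E'
from h import *
for n in ("scene","top"):
    cv2.imwrite(f"pics/{n}0.png",cams.grab_frame(n)); print(n,cams.get_calibration(n))
print(cams.get_calibration("wrist")); print(env.state(), env.grip_depth)
a=cv2.imread("pics/scene0.png"); b=cv2.imread("pics/top0.png")
E
```

```text
pics
scene {'mtx': array([[510.80710414,   0.        , 280.75173803],
       [  0.        , 510.80710414, 210.75639584],
       [  0.        ,   0.        ,   1.        ]]), 'k1': 0.05553947438694074, 'eye': array([1024.39971927, -658.23592356, 1203.20871071]), 'attitude': array([-144.73724875,    0.42133039,   30.2606699 ])}
top {'mtx': array([[460.90892083,   0.        , 280.79493475],
       [  0.        , 460.90892083, 208.60455227],
       [  0.        ,   0.        ,   1.        ]]), 'k1': -0.15841585571175976, 'eye': array([ 463.87366024,  -11.19670648, 1314.52493669]), 'attitude': array([-173.81108971,    1.42170457,  -90.72310975])}
{'mtx': array([[296.07353082,   0.        , 281.00306162],
       [  0.        , 296.07353082, 209.51738101],
       [  0.        ,   0.        ,   1.        ]]), 'k1': -0.0586154392859938, 'tool_from_camera': array([[ 4.02922244e-04, -9.55661668e-01, -2.94466662e-01,
         8.34919644e+01],
       [ 9.99999857e-01,  2.81123521e-04,  4.55953867e-04,
         1.35172701e-01],
       [-3.52956128e-04, -2.94466803e-01,  9.55661644e-01,
        -2.05921629e+02],
       [ 0.00000000e+00,  0.00000000e+00,  0.00000000e+00,
         1.00000000e+00]])}
{'time_s': 0.1, 'qpos': array([ 7.15052343e+01,  1.83498350e+01,  8.97004372e+01, -1.49137411e-03,
        7.20437001e+01, -1.14641413e+00]), 'qvel': array([ 0.04474288, -0.08196163, -0.16589675,  0.07141142,  0.00489973,
        0.07784378]), 'effort': array([ 4.42864839e-04, -4.13336205e+01, -2.32507360e+01,  7.29461946e-02,
        4.21009830e-02, -4.81296581e-05]), 'ee_pos': array([171.30278703, 548.34918935, 177.07886739]), 'ee_rot': array([-1.79906018e+02, -4.62444592e-04,  1.62652109e+02]), 'force': array([-0.12055561, -0.12140555, -0.78583746]), 'torque': array([0.01798313, 0.01914599, 0.04666678]), 'gripper_force': 0.0, 'gripper_width': 91.28152512281109} 18.8
```

View pics/scene0.png

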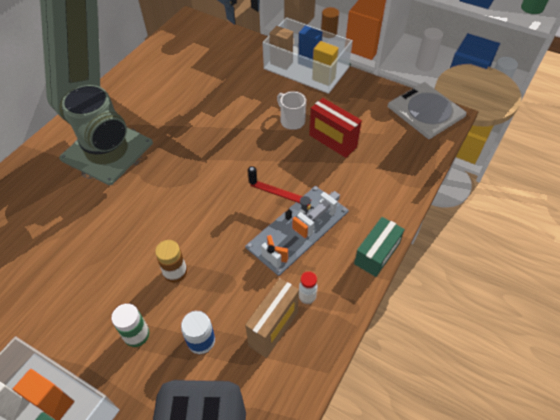

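View pics/top0.png

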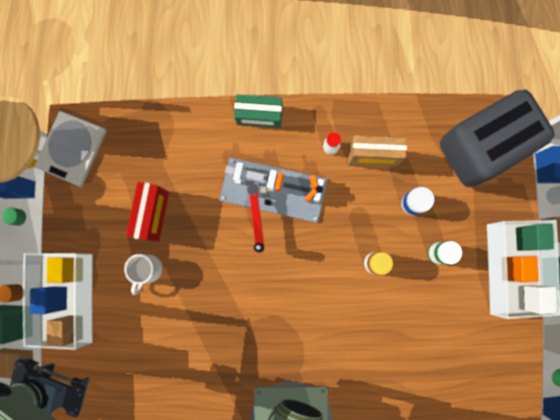

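The scene view shows the honey jar lid at about (169,250), the lever grip at (252,172) and the clamp near (297,228). In the top view the honey lid is at (379,264), the grip at (258,247), the orange pieces at (280,180) and (315,187), and the olive jar and tin at (445,252) and (418,201).

```bash
cat > h.py <<'E'
import numpy as np, cv2
from workcell import env, cams
from scipy.spatial.transform import Rotation as Ro
def cam(name,s=None):
    c=cams.get_calibration(name)
    if 'eye' in c: return c['mtx'],c['k1'],np.array(c['eye']),Ro.from_euler('xyz',c['attitude'],degrees=True).as_matrix()
    s=s or env.state(); T=c['tool_from_camera']; R=Ro.from_euler('xyz',s['ee_rot'],degrees=True).as_matrix()
    return c['mtx'],c['k1'],s['ee_pos']+R@T[:3,3],R@T[:3,:3]
def rays(c,uv):
    uv=np.asarray(uv,float).reshape(-1,1,2); n=cv2.undistortPoints(uv,c[0],np.array([c[1],0,0,0])).reshape(-1,2)
    d=np.c_[n,np.ones(len(n))]@c[3].T; return d/np.linalg.norm(d,axis=1,keepdims=True)
def onz(c,uv,z):
    d=rays(c,uv); return c[2]+d*((z-c[2][2])/d[:,2])[:,None]
def tri(cs,uvs):
    A=np.zeros((3,3));b=np.zeros(3);P=[]
    for c,uv in zip(cs,uvs):
        d=rays(c,uv)[0];M=np.eye(3)-np.outer(d,d);A+=M;b+=M@c[2];P.append((M,c[2]))
    x=np.linalg.solve(A,b); return x,[round(float(np.linalg.norm(M@(x-e))),1) for M,e in P]
def blobs(img,lo,hi,roi=None,amin=15):
    m=cv2.inRange(cv2.cvtColor(img,cv2.COLOR_BGR2HSV),np.array(lo),np.array(hi))
    if roi: k=np.zeros_like(m);x0,y0,x1,y1=roi;k[y0:y1,x0:x1]=255;m&=k
    n,l,st,ce=cv2.connectedComponentsWithStats(m)
    o=sorted([(int(st[i,4]),ce[i].round(1).tolist(),st[i,:4].tolist()) for i in range(1,n) if st[i,4]>=amin],reverse=True)
    return o,m,l
E
python3 - <<'E'
from h import *
a=cv2.imread("pics/scene0.png"); b=cv2.imread("pics/top0.png"); cs,ct=cam("scene"),cam("top")
print('lid s',blobs(a,(15,120,90),(32,255,255),(145,225,195,285))[0][:3]);print('lid t',blobs(b,(18,120,90),(34,255,255),(355,240,405,285))[0][:3])
print('or s',blobs(a,(5,190,150),(15,255,255),(240,190,350,275))[0][:5]);print('or t',blobs(b,(5,190,150),(17,255,255),(220,155,330,225))[0][:5])
print('blk s',blobs(a,(0,0,0),(180,255,45),(235,160,275,190))[0][:3]);print('blk t',blobs(b,(0,0,0),(180,255,45),(245,232,275,258))[0][:3])
print('red s',blobs(a,(0,180,100),(6,255,255),(240,170,320,210))[0][:3]);print('red t',blobs(b,(0,180,100),(6,255,255),(240,180,275,258))[0][:3])
# bed corners
for n,c,p in (('t',ct,[(230,158),(327,178),(320,222),(221,200)]),):
    print(onz(c,p,10).round(0))
for z in(0,105,120): print('jars',z,onz(ct,[(379,264),(445,252),(420,200)],z).round(0).tolist())
h=onz(ct,[(258,247)],126);print(h)
cv2.imwrite("pics/crop.png",np.hstack([cv2.resize(b[150:260,210:340],None,fx=3,fy=3,interpolation=cv2.INTER_CUBIC),cv2.resize(a[160:270,235:355],None,fx=3,fy=3,interpolation=cv2.INTER_CUBIC)]))
E
```

```text
lid s [(543, [167.6, 251.8], [155, 239, 26, 27])]
lid t [(445, [380.7, 263.0], [369, 252, 24, 23])]
or s [(51, [299.9, 223.1], [294, 218, 13, 11]), (42, [281.0, 249.5], [275, 248, 12, 5]), (28, [269.7, 240.4], [268, 236, 5, 9])]
or t [(124, [312.0, 187.5], [306, 174, 11, 27]), (83, [278.7, 181.1], [276, 172, 7, 19]), (21, [251.1, 216.3], [250, 208, 3, 17]), (16, [260.1, 216.9], [259, 211, 3, 14])]
blk s [(86, [252.2, 176.7], [249, 170, 7, 14])]
blk t []
red s [(312, [277.3, 191.3], [253, 182, 48, 20])]
red t [(386, [256.0, 219.4], [250, 195, 13, 49])]
[[ 756.  165.   10.]
 [ 692. -114.   10.]
 [ 566.  -91.   10.]
 [ 633.  191.   10.]]
jars 0 [[444.0, -258.0, 0.0], [474.0, -452.0, 0.0], [626.0, -384.0, 0.0]]
jars 105 [[446.0, -238.0, 105.0], [473.0, -417.0, 105.0], [613.0, -354.0, 105.0]]
jars 120 [[446.0, -235.0, 120.0], [473.0, -411.0, 120.0], [611.0, -350.0, 120.0]]
[[494.49015002  76.71178606 126.        ]]
```

View pics/crop.png

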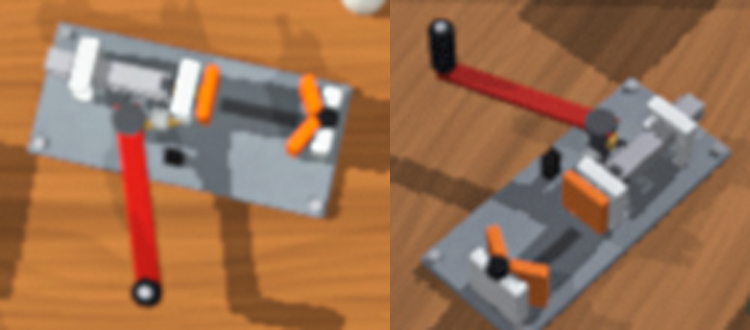

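The crop shows the clamp about 103° clockwise from world x. The orange face and V are clear, and the lever grip's top is at (145,292) in the left crop. The bed corner distances (286–290 mm) and the handle position agree with the text. I'll move to a viewpoint beside the clamp.

Emit:
apply_moves([
  [-0.038,-0.032,0,0,1],
  [-0.077,-0.064,0,0,1],
  [-0.115,-0.096,0,0,1],
  [-0.154,-0.128,0,0,1],
  [-0.192,-0.16,0,0,1],
])

```text
time_s: 0.6
ee_pos: [307.4, 337.2, 177.6]
ee_rot: [-180.0, 0.0, 162.7]
force: [1.7, 0.3, -0.0]
gripper_width: 91.1
gripper_force: 0.0
```

Emit:
apply_moves([
  [-0.038,-0.032,0,0,1],
  [-0.077,-0.064,0,0,1],
  [-0.115,-0.096,0,0,1],
  [-0.154,-0.128,0,0,1],
  [-0.192,-0.16,0,0,1],
])

```text
time_s: 1.1
ee_pos: [442.9, 127.4, 177.8]
ee_rot: [180.0, -0.0, 162.6]
force: [0.5, 0.3, 0.9]
gripper_width: 91.2
gripper_force: 0.0
```

Emit:
apply_moves([
  [-0.035,-0.029,0,0.15,1],
  [-0.07,-0.058,0,0.3,1],
  [-0.105,-0.087,0,0.45,1],
  [-0.137,-0.113,0,0.6,1],
  [-0.137,-0.113,0,0.75,1],
])

```text
time_s: 1.6
ee_pos: [541.7, -23.5, 177.0]
ee_rot: [-180.0, 0.1, 119.1]
force: [0.1, 0.8, -0.1]
gripper_width: 91.5
gripper_force: 0.0
```

Emit:
apply_moves([
  [0,0,0,0.15,1],
  [0,0,0,0.3,1],
  [0,0,0,0.45,1],
  [0,0,0,0.6,1],
  [0,0,0,0.746,1],
])

```text
time_s: 2.1
ee_pos: [539.0, -19.4, 177.4]
ee_rot: [-179.9, 0.0, 76.6]
force: [0.1, -0.2, 0.1]
gripper_width: 90.8
gripper_force: 0.0
```

```bash
python3 - <<'E'
from h import *
import pickle
s=env.state(); im=cams.grab_frame("wrist"); cv2.imwrite("pics/w1.png",im); pickle.dump(dict(s),open("w1.pkl","wb"))
print(s['ee_pos'],s['ee_rot'])
a=cv2.imread("pics/scene0.png"); b=cv2.imread("pics/top0.png"); cs,ct=cam("scene"),cam("top")
# scene lid: top-face ellipse via brighter/yellow; use silhouettes: topmost + width
print(tri([cs,ct],[(167.8,248),(380.3,263.5)]), onz(cs,[(167.6,249)],120),onz(ct,[(380.5,263.3)],119))
E
```

```text
[539.01254499 -19.39079361 177.35173466] [-1.79938583e+02  6.26800856e-03  7.65856950e+01]
(array([ 447.4410212 , -238.0882316 ,  121.85138407]), [0.4, 0.4]) [[ 448.1349587  -239.65017571  120.        ]] [[ 447.59531195 -239.4573538   119.        ]]
```

View pics/w1.png

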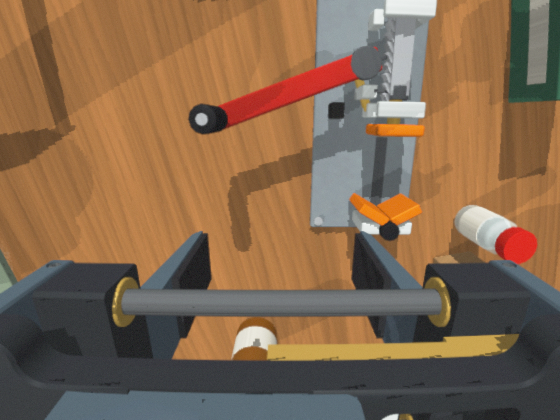

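The wrist view shows the handle cap at (203,119), the pivot at (368,62), the orange face near (396,130) and the V near (388,210). The honey jar triangulates to (447,-238,122), matching its 120 mm height. I'll enlarge the V and, in the same step, take the jar.

```bash
python3 - <<'E'
from h import *
import pickle
im=cv2.imread("pics/w1.png"); cv2.imwrite("pics/w1c.png",cv2.resize(im[100:245,300:440],None,fx=4,fy=4,interpolation=cv2.INTER_CUBIC))
s=pickle.load(open("w1.pkl","rb")); c=cam("wrist",s); ct=cam("top")
o,m,l=blobs(im,(3,170,120),(18,255,255),(340,110,440,245)); print(o)
print('handle',onz(c,[(203,119)],126),tri([c,ct],[(203,119),(258,247)]))
print('pivot',onz(c,[(368,62)],72))
print('bed',onz(c,[(312,228),(318,5)],10))
E
```

```text
[(1354, [387.9, 209.0], [350, 194, 73, 32]), (659, [395.6, 129.6], [366, 124, 59, 13])]
handle [[495.16065976  77.54826056 126.        ]] (array([494.53775831,  77.30532818, 123.38126265]), [0.4, 0.4])
pivot [[653.33446249  95.19381983  72.        ]]
bed [[566.55525608 -84.55914316  10.        ]
 [627.45990717 173.16973948  10.        ]]
```

View pics/w1c.png

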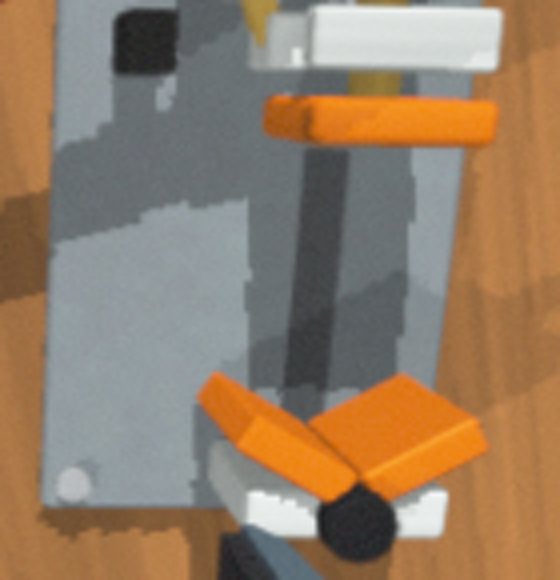

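```bash
python3 - <<'E'
from h import *
import pickle
s=pickle.load(open("w1.pkl","rb")); c=cam("wrist",s)
im=lambda P:[(300+x/4,100+y/4) for x,y in P]
th=np.radians(-103.2)
u=np.array([np.cos(th),np.sin(th)]);v=np.array([-u[1],u[0]]); o=np.array([665.4,-35])
loc=lambda w:np.c_[(w[:,:2]-o)@u,(w[:,:2]-o)@v].round(1)
def show(n,P,z,raw=False):
    w=onz(c,P if raw else im(P),z); print(n,w[:,:2].round(1).tolist(),loc(w).tolist())
show('V top inner L,vertex,R',[(265,412),(360,475),(470,415)],68)
show('V alt R',[(487,430)],68)
show('V base inner L,vtx,R',[(215,373),(308,425),(402,373)],10)
show('pad top front L,R',[(312,143),(495,143)],72)
show('pad top back L,R',[(308,100),(497,100)],72)
show('pad bottom front L',[(270,140)],22)
show('guide top',[(315,65),(500,70),(312,10),(500,10)],67)
show('bed BL,bed left top',[(312,228),(318,5)],10,True)
show('bed corner L, right edge',[(42,505),(470,180),(440,370)],10)
show('handle',[(203,119)],126,True); show('pivot',[(368,62)],70,True)
show('slot',[(327,150),(305,385)],10)
E
```

```text
V top inner L,vertex,R [[630.2, -46.8], [653.9, -71.4], [686.7, -61.0]] [[19.5, -31.6], [38.1, -2.9], [20.5, 26.6]]
V alt R [[691.0, -66.6]] [[24.9, 32.1]]
V base inner L,vtx,R [[629.2, -49.9], [656.5, -74.5], [689.4, -64.1]] [[22.8, -31.8], [40.5, 0.4], [22.8, 30.0]]
pad top front L,R [[652.2, 23.3], [699.2, 12.7]] [[-53.7, -26.1], [-54.1, 22.1]]
pad top back L,R [[652.8, 34.2], [700.9, 23.4]] [[-64.5, -28.1], [-65.0, 21.3]]
pad bottom front L [[654.9, 20.7]] [[-51.9, -22.9]]
guide top [[657.4, 42.0], [704.8, 30.2], [658.7, 55.6], [706.5, 45.1]] [[-73.1, -25.4], [-72.5, 23.5], [-86.7, -27.3], [-87.3, 21.7]]
bed BL,bed left top [[566.6, -84.6], [627.5, 173.2]] [[70.8, -84.9], [-194.0, -84.5]]
bed corner L, right edge [[565.1, -81.6], [718.1, -6.8], [701.9, -66.0]] [[68.3, -87.0], [-39.5, 44.9], [21.8, 42.6]]
handle [[495.2, 77.5]] [[-70.7, -191.4]]
pivot [[653.9, 95.4]] [[-124.3, -40.9]]
slot [[675.0, 12.4], [657.5, -60.7]] [[-48.3, -1.4], [26.9, -1.8]]
```

The V is flat: its faces lie 30° off clamp y, with the vertex at corrected local x of about 43.5. That puts the seat at local x of about 7.7 and the open gap at about 26 mm, within the stated 14–28. The pad, guides, bed end and pivot all agree on one origin shift, giving an origin of about (664.9,-30.4). Now I'll fetch the jar.

Emit:
apply_moves([
  [-0.048,-0.008,0,0,1],
  [-0.096,-0.016,0,0,1],
  [-0.144,-0.024,0,0,1],
  [-0.192,-0.031,0,0,1],
  [-0.235,-0.038,0,0,1],
])

```text
time_s: 2.65
ee_pos: [448.0, -241.4, 177.6]
ee_rot: [-180.0, 0.0, 77.1]
force: [0.2, -1.0, -0.2]
gripper_width: 90.9
gripper_force: 0.0
```

Emit:
apply_moves([
  [0,0,0,0,1],
  [0,0,0.03,0,1],
  [0,0,0.06,0,1],
  [0,0,0.09,0,1],
  [0,0,0.111,0,1],
])

```text
time_s: 3.15
ee_pos: [448.5, -238.2, 64.8]
ee_rot: [-179.8, -0.1, 77.1]
force: [0.1, 0.1, -0.4]
gripper_width: 91.2
gripper_force: 0.0
```

Emit:
apply_moves([
  [0,0,0,0,1],
  [0,0,0,0,0.5],
  [0,0,0,0,0.3],
  [0,0,0,0,0.1],
  [0,0,0,0,-0.1],
], grip_force=25)

```text
time_s: 3.65
ee_pos: [449.7, -239.9, 67.8]
ee_rot: [179.9, 0.0, 77.0]
force: [-1.1, 0.4, 0.0]
gripper_width: 62.1
gripper_force: 0.6
```

Emit:
apply_moves([
  [0,0,0,0,-0.5],
  [0,0,0,0,-1],
  [0,0,0,0,-1],
  [0,0,0,0,-1],
  [0,0,0,0,-1],
], grip_force=25)

```text
time_s: 4.15
ee_pos: [449.0, -239.8, 67.5]
ee_rot: [-180.0, 0.0, 76.9]
force: [-1.5, 1.2, 5.8]
gripper_width: 57.2
gripper_force: 25.0
```

Emit:
apply_moves([
  [0,0,-0.01,0,-1],
  [0,0,-0.02,0,-1],
  [0,0,-0.02,0,-1],
])

```text
time_s: 4.45
ee_pos: [450.4, -240.3, 88.2]
ee_rot: [179.8, 0.0, 76.9]
force: [0.4, 0.6, -3.0]
gripper_width: 57.4
gripper_force: 25.0
```

```bash
python3 - <<'E'
from h import *
s=env.state(); print(s['ee_pos'],s['force'],s['torque'],s['gripper_width'],s['gripper_force'])
a=cams.grab_frame("scene"); w=cams.grab_frame("wrist")
print(env.state()['force'])
cv2.imwrite("pics/g1.png",np.hstack([cv2.resize(a[200:300,110:230],(480,400)),cv2.resize(w[140:340,180:380],(320,400))[:,:320]]))
E
```

```text
[ 450.44138255 -240.31274215   88.21673711] [ 0.40826244  0.6142038  -3.01409786] [-0.14364752 -0.05750465  0.04065595] 57.441034904098316 24.965001046657562
[-0.07345913  0.27786905 -3.43133016]
```

View pics/g1.png

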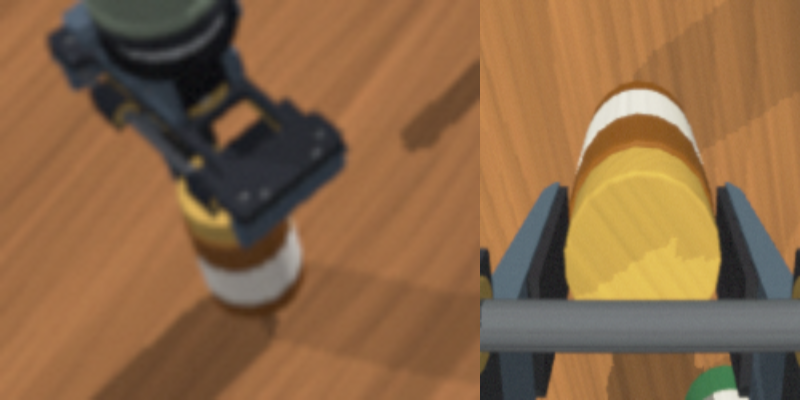

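The jar hangs upright and centred between the pads, with about 3–4 N of weight showing. I'll carry it over the bed.

Emit:
apply_moves([
  [0,0,-0.025,0,-1],
  [0,0,-0.05,0,-1],
  [0,0,-0.07,0,-1],
  [0.03,0.02,-0.07,0,-1],
  [0.06,0.039,-0.07,0,-1],
])

```text
time_s: 5.05
ee_pos: [501.3, -190.1, 157.3]
ee_rot: [179.9, 0.0, 76.8]
force: [0.2, -0.7, -3.8]
gripper_width: 57.3
gripper_force: 25.0
```

Emit:
apply_moves([
  [0.036,0.023,0,0,-1],
  [0.072,0.046,0,0,-1],
  [0.108,0.07,0,0,-1],
  [0.144,0.093,0,0,-1],
  [0.165,0.107,0,0,-1],
])

```text
time_s: 5.55
ee_pos: [644.1, -50.7, 155.6]
ee_rot: [-180.0, -0.1, 77.0]
force: [-0.4, -1.6, -4.3]
gripper_width: 57.7
gripper_force: 25.0
```

Emit:
apply_moves([
  [0.015,0.01,0,0,-1],
  [0.025,0.016,0,0,-1],
  [0.025,0.016,0,0,-1],
  [0.025,0.016,0,0,-1],
])

```text
time_s: 5.95
ee_pos: [662.7, -33.3, 156.3]
ee_rot: [-179.9, 0.0, 76.9]
force: [0.5, -0.7, -4.5]
gripper_width: 57.0
gripper_force: 25.0
```

```bash
python3 - <<'E'
from h import *
s=env.state(); print(s['ee_pos'],s['ee_rot'],s['force'],s['time_s'])
w=cams.grab_frame("wrist"); cv2.imwrite("pics/w2.png",w)
s=env.state(); print(s['ee_pos'],s['ee_rot'])
t=cams.grab_frame("top"); cv2.imwrite("pics/t2.png",t)
E
```

```text
[662.72323358 -33.33586757 156.31896491] [-1.79909237e+02  4.84941318e-02  7.69327786e+01] [ 0.45870093 -0.7366493  -4.52986256] 5.95
[662.66238373 -33.61411747 156.59327449] [-1.79934294e+02  3.92793593e-02  7.69031593e+01]
```

View pics/w2.png

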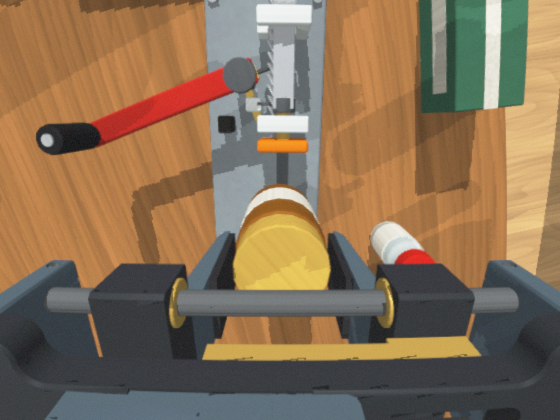

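The jar is centred over the bed (jar, pad and image centre columns all about 282), and the pad face is 52 mm ahead of the tool axis. That leaves about 21 mm clear to the pad and about 4 mm to the seat. I'll lower it.

Emit:
apply_moves([
  [0,0,0.02,0,-1],
  [0,0,0.04,0,-1],
  [0,0,0.055,0,-1],
  [0,0,0.067,0,-1],
  [0,0,0.073,0,-1],
])

```text
time_s: 6.55
ee_pos: [663.6, -32.9, 83.4]
ee_rot: [180.0, -0.1, 76.9]
force: [1.9, 2.1, -1.9]
gripper_width: 57.5
gripper_force: 24.9
```

Emit:
apply_moves([
  [0,0,0.001,0,-1],
  [0,0,0.002,0,-1],
  [0,0,0.003,0,-1],
  [0,0,0.004,0,-1],
])

```text
time_s: 6.95
ee_pos: [663.9, -32.9, 80.3]
ee_rot: [179.9, -0.0, 76.9]
force: [1.0, 1.5, -2.3]
gripper_width: 57.7
gripper_force: 24.9
```

Emit:
apply_moves([
  [0,0,0.001,0,-1],
  [0,0,0.002,0,-1],
  [0,0,0.002,0,-1],
])

```text
time_s: 7.25
ee_pos: [663.8, -32.8, 77.8]
ee_rot: [180.0, -0.0, 76.9]
force: [1.8, 0.7, -2.9]
gripper_width: 57.7
gripper_force: 24.9
```

Emit:
apply_moves([
  [0,0,0.001,0,-1],
  [0,0,0.0015,0,-1],
  [0,0,0.0015,0,-1],
])

```text
time_s: 7.55
ee_pos: [663.7, -32.8, 76.3]
ee_rot: [180.0, -0.0, 76.9]
force: [1.7, 0.3, -3.3]
gripper_width: 57.6
gripper_force: 24.9
```

Emit:
apply_moves([
  [0,0,0.001,0,-1],
  [0,0,0.0015,0,-1],
  [0,0,0.0015,0,-1],
])

```text
time_s: 7.85
ee_pos: [663.6, -32.8, 74.7]
ee_rot: [-180.0, -0.0, 76.9]
force: [2.1, 0.8, -2.7]
gripper_width: 57.6
gripper_force: 24.9
```

```bash
python3 -c "
from h import *
for i in range(3):
    cams.grab_frame('top'); s=env.state(); print(s['ee_pos'],s['force'],s['torque'])"
```

```text
[663.55866007 -32.79303787  74.74105895] [ 2.40010517  2.26987964 -3.49998279] [ 0.32312441 -0.43592082 -0.01924617]
[663.55944278 -32.79098744  74.75736798] [ 2.27946785  2.52167991 -2.77068299] [ 0.33969088 -0.47735855  0.07333847]
[663.58735121 -32.79418711  74.78233976] [ 2.40554805  1.21442195 -2.63473165] [ 0.23749565 -0.46795588  0.0366017 ]
```

```bash
python3 - <<'E'
from h import *
a=cams.grab_frame("scene"); w=cams.grab_frame("wrist")
cv2.imwrite("pics/g2.png",np.hstack([cv2.resize(a[180:290,230:350],(436,400),interpolation=cv2.INTER_CUBIC),cv2.resize(w[100:320,190:380],(346,400),interpolation=cv2.INTER_CUBIC)]))
E
```

```text
(no output)
```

View pics/g2.png

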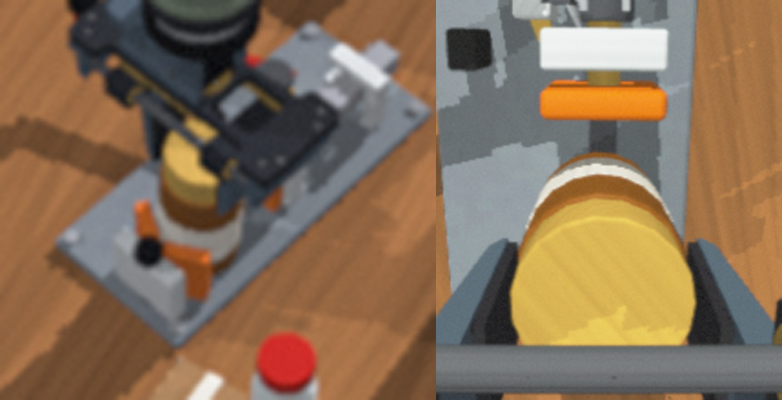

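The jar stands on the bed and the lid top matches z of about 130. Its foot looks slightly ahead of the lid and is resting lightly against the V, hence the 2.5 N sideways force. I'll ease back 3 mm and open slowly so it settles upright.

Emit:
apply_moves([
  [0.001,0,-0.001,0,-1],
  [0.002,0,-0.002,0,-1],
  [0.003,0,-0.002,0,-1],
  [0.003,0,-0.002,0,-1],
], grip_force=10)

```text
time_s: 8.5
ee_pos: [663.8, -29.9, 76.6]
ee_rot: [-179.9, 0.0, 76.9]
force: [-0.0, -0.1, -4.5]
gripper_width: 57.8
gripper_force: 10.0
```

Emit:
apply_moves([
  [0,0,0,0,0.2],
  [0,0,0,0,0.35],
  [0,0,0,0,0.5],
  [0,0,0,0,0.8],
  [0,0,0,0,1],
])

```text
time_s: 9.0
ee_pos: [664.6, -29.9, 77.4]
ee_rot: [179.9, -0.0, 76.9]
force: [-0.5, -1.1, 0.1]
gripper_width: 81.6
gripper_force: 0.0
```

Emit:
apply_moves([
  [0,0,0,0,1],
  [0,0,-0.02,0,1],
  [0,0,-0.05,0,1],
  [0,0,-0.08,0,1],
  [0,0,-0.1,0,1],
])

```text
time_s: 9.5
ee_pos: [665.1, -29.9, 179.4]
ee_rot: [179.8, -0.0, 76.9]
force: [-0.2, 0.0, -0.7]
gripper_width: 91.2
gripper_force: 0.0
```

```bash
python3 - <<'E'
from h import *
import pickle
s=env.state(); print(s['ee_pos'],s['ee_rot'],s['force'],s['time_s'])
w=cams.grab_frame("wrist"); cv2.imwrite("pics/w3.png",w); pickle.dump(dict(s),open("w3.pkl","wb"))
c=cam("wrist",s)
o,m,l=blobs(w,(15,110,80),(34,255,255),(200,180,370,310)); print(o[:2])
i=l[int(o[0][1][1]),int(o[0][1][0])]; ys,xs=np.where(l==i); p=np.c_[xs,ys]
print('top rows',[(int(y),int(xs[ys==y].min()),int(xs[ys==y].max())) for y in range(ys.min(),ys.max(),6)])
o2,_,_=blobs(w,(3,170,120),(18,255,255),(240,100,330,200));print(o2[:3])
E
```

```text
[665.08083693 -29.91880755 179.41352594] [ 1.79818496e+02 -3.53497222e-02  7.69368008e+01] [-0.19187618  0.00421128 -0.66894648] 9.5
[(3434, [278.1, 213.0], [248, 180, 62, 68]), (551, [240.8, 256.6], [214, 240, 62, 50])]
top rows [(180, 265, 293), (186, 257, 299), (192, 253, 302), (198, 251, 305), (204, 249, 307), (210, 248, 308), (216, 248, 308), (222, 248, 309), (228, 250, 308), (234, 253, 303), (240, 259, 297), (246, 270, 287)]
[(597, [280.0, 146.9], [257, 140, 47, 14]), (330, [278.5, 183.7], [252, 176, 54, 24])]
```

```bash
python3 - <<'E'
from h import *
import pickle
s=pickle.load(open("w3.pkl","rb")); c=cam("wrist",s)
th=np.radians(-103.15);u=np.array([np.cos(th),np.sin(th)]);v=np.array([-u[1],u[0]]);o=np.array([664.85,-30.35])
def L(n,p,z):
    w=onz(c,p,z)[:,:2]-o; print(n,np.c_[w@u,w@v].round(1).tolist())
L('lid far edge, L,R',[(278.5,248.5),(247.5,219),(309.5,219)],130)
L('pad face top front',[(256.5,153.5),(304.5,153.5)],72)
L('pad/2',[(280,140)],72)
E
```

```text
lid far edge, L,R [[32.6, -1.7], [3.2, -29.9], [3.2, 26.6]]
pad face top front [[-49.4, -25.0], [-49.5, 25.4]]
pad/2 [[-63.4, -0.3]]
```

View pics/w3.png

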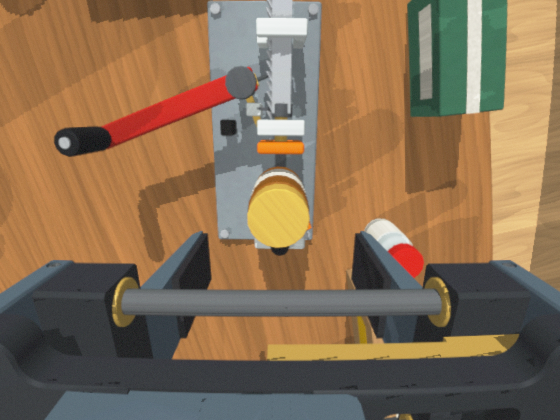

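The jar stands upright at clamp-local (3.5,-1.6). The lid measures 56.5 mm, and the pad face reads -49.4 against the expected -49. Next I'll go over the lever grip with the fingers closing along the stroke.

Emit:
apply_moves([
  [0.013,-0.038,0,-0.14,1],
  [0.026,-0.076,0,-0.28,1],
  [0.039,-0.114,0,-0.42,1],
  [0.052,-0.152,0,-0.56,1],
  [0.0655,-0.1905,0,-0.7,1],
])

```text
time_s: 10.05
ee_pos: [491.7, 77.6, 176.2]
ee_rot: [-180.0, -0.0, 117.3]
force: [0.2, 1.4, 0.6]
gripper_width: 91.2
gripper_force: 0.0
```

Emit:
apply_moves([
  [0,0,0,-0.14,1],
  [0,0,0,-0.28,1],
  [0,0,0,-0.42,1],
  [0,0,0,-0.56,1],
  [0,0,0,-0.7,1],
])

```text
time_s: 10.55
ee_pos: [493.1, 77.0, 176.2]
ee_rot: [-180.0, -0.0, 157.5]
force: [0.1, 0.5, -0.4]
gripper_width: 90.9
gripper_force: 0.0
```

Emit:
apply_moves([
  [0,0,0,-0.11,1],
  [0,0,0,-0.22,1],
  [0,0,0,-0.22,1],
  [0,0,0,-0.22,1],
])

```text
time_s: 10.95
ee_pos: [493.2, 77.0, 176.5]
ee_rot: [-180.0, -0.0, 169.6]
force: [-0.3, -0.3, -0.3]
gripper_width: 91.4
gripper_force: 0.0
```

```bash
cat >> h.py <<'E'
th=np.radians(-103.15);u=np.array([np.cos(th),np.sin(th)]);v=np.array([-u[1],u[0]]);org=np.array([664.85,-30.35])
piv=org-120*u-41*v
def hand(phi):
    a=np.radians(-103.15-90)+0.35-phi; return piv+160*np.array([np.cos(a),np.sin(a)])
def loc(c,p,z):
    w=onz(c,p,z)[:,:2]-org; return np.c_[w@u,w@v].round(1).tolist()
def tool(s,d): # world shift -> tool axes, m
    R=Ro.from_euler('xyz',s['ee_rot'],degrees=True).as_matrix(); return (R.T@np.array(d)/1000).round(4)
E
python3 - <<'E'
from h import *
s=env.state(); print(s['ee_pos'],s['ee_rot'],s['qpos'].round(1),s['force'],hand(0))
ct=cam("top");b=cams.grab_frame("top");a=cams.grab_frame("scene")
# handle cap (white dot) in scene
o,m,l=blobs(a,(0,0,0),(180,255,60),(235,160,275,190));print('sc',o[:3])
d=[494.3-s['ee_pos'][0],77-s['ee_pos'][1],84-s['ee_pos'][2]];print('to grasp',tool(s,d))
E
```

```text
[493.24086982  76.9760548  176.4706329 ] [-1.79999455e+02 -2.74581122e-02  1.69620768e+02] [  7.5  11.5  99.3   0.   69.2 -72.1] [-0.2833334  -0.27960526 -0.31427782] [493.38525846  76.59922437]
sc [(101, [252.2, 176.4], [248, 169, 9, 16])]
to grasp [-0.0011  0.0002  0.0925]
```

Emit:
apply_moves([
  [-0.001,0,0.03,0,1],
  [-0.001,0,0.055,0,1],
  [-0.001,0,0.078,0,1],
  [-0.001,0,0.092,0,1],
  [-0.001,0,0.092,0,0.6],
])

```text
time_s: 11.55
ee_pos: [492.7, 76.6, 82.9]
ee_rot: [-179.9, -0.3, 169.7]
force: [-0.0, 0.2, 0.0]
gripper_width: 85.6
gripper_force: 0.0
```

Emit:
apply_moves([
  [0,0,0,0,0.2],
  [0,0,0,0,-0.2],
  [0,0,0,0,-0.5],
  [0,0,0,0,-0.8],
  [0,0,0,0,-1],
], grip_force=35)

```text
time_s: 12.05
ee_pos: [494.7, 76.9, 85.3]
ee_rot: [180.0, 0.0, 169.8]
force: [0.2, -0.4, -0.9]
gripper_width: 46.1
gripper_force: 0.0
```

Emit:
apply_moves([
  [0,0,0,0,-1],
  [0,0,0,0,-1],
  [0,0,0,0,-1],
], grip_force=35)

```text
time_s: 12.35
ee_pos: [494.6, 77.6, 84.9]
ee_rot: [179.9, 0.0, 169.7]
force: [-0.4, 1.8, 0.9]
gripper_width: 24.2
gripper_force: 35.0
```

```bash
python3 - <<'E'
from h import *
s=env.state(); print(s['ee_pos'],s['ee_rot'],s['force'],s['gripper_width'])
p0=hand(0)
for f in np.arange(0,.75,.05): print(round(f,2),tool(s,[*(hand(f)-p0),0])[:2])
E
```

```text
[494.62133533  77.5765596   84.9428584 ] [1.79901063e+02 6.81009669e-03 1.69715041e+02] [-0.43171132  1.773364    0.85113316] 24.16229566475205
0.0 [0. 0.]
0.05 [0.0022 0.0077]
0.1 [0.004  0.0155]
0.15 [0.0053 0.0234]
0.2 [0.0063 0.0313]
0.25 [0.0069 0.0393]
0.3 [0.0071 0.0473]
0.35 [0.0069 0.0553]
0.4 [0.0063 0.0633]
0.45 [0.0053 0.0712]
0.5 [0.004  0.0791]
0.55 [0.0022 0.0869]
0.6 [-0.      0.0946]
0.65 [-0.0026  0.1021]
0.7 [-0.0055  0.1096]
```

Gripped at 35 N, with the width matching the 26 mm grip. First stroke: run to 0.45 rad, then creep.

Emit:
apply_moves([
  [0.0022,0.0077,0,0,-1],
  [0.004,0.0155,0,0,-1],
  [0.0053,0.0234,0,0,-1],
  [0.0063,0.0313,0,0,-1],
  [0.0069,0.0393,0,0,-1],
])

```text
time_s: 12.85
ee_pos: [494.9, 117.1, 84.9]
ee_rot: [-180.0, 0.0, 169.8]
force: [2.2, -3.7, 0.6]
gripper_width: 23.9
gripper_force: 35.0
```

Emit:
apply_moves([
  [0.0002,0.008,0,0,-1],
  [0,0.016,0,0,-1],
  [-0.0006,0.024,0,0,-1],
  [-0.0012,0.028,0,0,-1],
  [-0.0012,0.028,0,0,-1],
])

```text
time_s: 13.35
ee_pos: [501.1, 144.7, 84.9]
ee_rot: [180.0, 0.0, 169.8]
force: [1.5, -2.9, 1.9]
gripper_width: 24.5
gripper_force: 35.0
```

Emit:
apply_moves([
  [-0.0003,0.002,0,0,-1],
  [-0.0006,0.004,0,0,-1],
  [-0.0009,0.006,0,0,-1],
  [-0.0009,0.006,0,0,-1],
])

```text
time_s: 13.75
ee_pos: [502.9, 150.0, 84.9]
ee_rot: [180.0, 0.0, 169.7]
force: [1.8, -2.5, 2.2]
gripper_width: 23.9
gripper_force: 35.0
```

Emit:
apply_moves([
  [-0.0003,0.0013,0,0,-1],
  [-0.0005,0.0025,0,0,-1],
  [-0.0005,0.0025,0,0,-1],
])

```text
time_s: 14.05
ee_pos: [503.8, 152.4, 84.9]
ee_rot: [180.0, 0.0, 169.8]
force: [1.4, -3.0, 2.5]
gripper_width: 24.0
gripper_force: 35.0
```

Emit:
apply_moves([
  [-0.0003,0.0013,0,0,-1],
  [-0.0006,0.0025,0,0,-1],
  [-0.0006,0.0025,0,0,-1],
])

```text
time_s: 14.35
ee_pos: [504.8, 154.8, 84.9]
ee_rot: [180.0, -0.0, 169.8]
force: [2.1, -3.3, 2.6]
gripper_width: 24.2
gripper_force: 35.0
```

Emit:
apply_moves([
  [-0.0003,0.0013,0,0,-1],
  [-0.0006,0.0025,0,0,-1],
  [-0.0006,0.0025,0,0,-1],
])

```text
time_s: 14.65
ee_pos: [505.8, 157.2, 84.9]
ee_rot: [180.0, -0.0, 169.8]
force: [0.9, -2.9, 3.0]
gripper_width: 24.1
gripper_force: 35.0
```

Emit:
apply_moves([
  [-0.0003,0.0013,0,0,-1],
  [-0.0007,0.0025,0,0,-1],
  [-0.0007,0.0025,0,0,-1],
])

```text
time_s: 14.95
ee_pos: [506.8, 159.5, 84.9]
ee_rot: [180.0, -0.0, 169.8]
force: [1.6, -1.6, 3.8]
gripper_width: 24.0
gripper_force: 35.0
```

Emit:
apply_moves([
  [-0.0003,0.001,0,0,-1],
  [-0.0005,0.002,0,0,-1],
  [-0.0005,0.002,0,0,-1],
])

```text
time_s: 15.25
ee_pos: [507.6, 161.2, 84.9]
ee_rot: [180.0, -0.0, 169.8]
force: [0.3, -3.3, 2.8]
gripper_width: 24.1
gripper_force: 35.0
```

Emit:
apply_moves([
  [-0.0003,0.001,0,0,-1],
  [-0.0005,0.002,0,0,-1],
  [-0.0005,0.002,0,0,-1],
])

```text
time_s: 15.55
ee_pos: [508.5, 163.1, 84.8]
ee_rot: [180.0, -0.0, 169.8]
force: [-0.4, -2.4, 4.4]
gripper_width: 24.0
gripper_force: 35.0
```

Emit:
apply_moves([
  [-0.0003,0.001,0,0,-1],
  [-0.0006,0.002,0,0,-1],
  [-0.0006,0.002,0,0,-1],
])

```text
time_s: 15.85
ee_pos: [509.4, 164.9, 84.8]
ee_rot: [180.0, -0.0, 169.8]
force: [-0.5, -2.9, 4.6]
gripper_width: 23.6
gripper_force: 35.0
```

```bash
python3 - <<'E'
from h import *
s=env.state(); print(s['ee_pos'],s['force'])
c=cam("top");b=cams.grab_frame("top");cv2.imwrite("pics/t4.png",b); print(env.state()['force'])
b0=cv2.imread("pics/top0.png")
for im in (b0,b):
    o,m,l=blobs(im,(4,180,130),(17,255,255),(220,155,335,225));print([(x[0],x[1],loc(c,[x[1]],72)) for x in o[:3]])
s=env.state();print(s['force'])
E
```

```text
[509.40310625 164.92785322  84.84725157] [-0.50565636 -2.89895034  4.61196894]
[-0.76274526 -3.10668536  4.58884445]
[(136, [312.1, 187.4], [[38.8, -0.2]]), (86, [278.7, 181.0], [[-54.0, -2.2]]), (44, [292.5, 168.0], [[-24.8, 41.1]])]
[(114, [311.9, 187.9], [[38.6, -1.7]]), (93, [282.0, 181.7], [[-44.7, -2.2]]), (43, [235.8, 214.4], [[-148.2, -116.6]])]
[-0.76274526 -3.10668536  4.58884445]
```

Emit:
apply_moves([
  [-0.0003,0.001,0,0,-1],
  [-0.0006,0.002,0,0,-1],
  [-0.0006,0.002,0,0,-1],
])

```text
time_s: 16.2
ee_pos: [510.3, 166.8, 84.8]
ee_rot: [-180.0, -0.0, 169.8]
force: [-2.0, -3.3, 4.9]
gripper_width: 24.0
gripper_force: 35.0
```

Emit:
apply_moves([
  [-0.0003,0.001,0,0,-1],
  [-0.0006,0.002,0,0,-1],
  [-0.0006,0.002,0,0,-1],
])

```text
time_s: 16.5
ee_pos: [511.1, 168.3, 84.8]
ee_rot: [-180.0, -0.0, 169.8]
force: [-1.2, -4.4, 5.3]
gripper_width: 24.3
gripper_force: 35.0
```

Emit:
apply_moves([
  [-0.0003,0.0008,0,0,-1],
  [-0.0005,0.0015,0,0,-1],
  [-0.0005,0.0015,0,0,-1],
])

```text
time_s: 16.8
ee_pos: [511.6, 169.3, 84.8]
ee_rot: [-179.9, -0.1, 169.8]
force: [-1.9, -4.2, 5.7]
gripper_width: 23.8
gripper_force: 35.0
```

Emit:
apply_moves([
  [-0.0003,0.0008,0,0,-1],
  [-0.0005,0.0015,0,0,-1],
  [-0.0005,0.0015,0,0,-1],
])

```text
time_s: 17.1
ee_pos: [512.1, 170.2, 84.8]
ee_rot: [-179.8, -0.1, 169.8]
force: [-3.2, -7.2, 7.1]
gripper_width: 24.0
gripper_force: 35.0
```

```bash
python3 - <<'E'
from h import *
c=cam("top")
for i in range(2):
    b=cams.grab_frame("top"); s=env.state(); p=s['ee_pos'][:2]-piv; a=np.arctan2(p[1],p[0]); t=np.array([np.sin(a),-np.cos(a)])
    print('phi',np.radians(-193.15)+0.35+2*np.pi-a,'r',np.hypot(*p),'Ft',s['force'][:2]@t,s['force'])
    o,m,l=blobs(b,(4,180,130),(17,255,255),(220,155,335,225));print([(x[0],x[1],loc(c,[x[1]],72)) for x in o[:2]])
E
```

```text
phi 0.6081032366011616 r 158.68334719181664 Ft -7.2387835895429316 [-2.44940443 -6.89475114  6.97663308]
[(117, [311.9, 187.7], [[38.4, -1.1]]), (89, [282.5, 181.8], [[-43.3, -2.2]])]
phi 0.6080017650505831 r 158.68160876153718 Ft -6.3410952891365575 [-1.96794203 -6.13384045  5.43615151]
[(116, [311.9, 187.7], [[38.4, -1.1]]), (89, [282.5, 181.8], [[-43.3, -2.2]])]
```

The rubber stop is felt at about 0.61 rad: the tangential force rose from about 3 to 7 N, and the ram has won its tooth with the pad advanced about 10.7 mm including overrun. Now I'll return to rest and make the second stroke to the same place, slow at the end.

Emit:
apply_moves([
  [0.0054,-0.0172,0,0,-1],
  [0.0077,-0.033,0,0,-1],
  [0.0085,-0.049,0,0,-1],
  [0.0077,-0.065,0,0,-1],
  [0.0054,-0.0808,0,0,-1],
])

```text
time_s: 17.7
ee_pos: [493.5, 91.6, 84.9]
ee_rot: [179.9, 0.1, 169.7]
force: [3.2, -0.4, 0.9]
gripper_width: 24.1
gripper_force: 35.0
```

Emit:
apply_moves([
  [-0.002,-0.008,0,0,-1],
  [-0.004,-0.0155,0,0,-1],
  [-0.004,-0.0155,0,0,-1],
])

```text
time_s: 18.0
ee_pos: [494.5, 77.6, 84.9]
ee_rot: [179.8, -0.0, 169.6]
force: [1.7, 2.7, 2.1]
gripper_width: 24.0
gripper_force: 35.0
```

Emit:
apply_moves([
  [0.0053,0.0234,0,0,-1],
  [0.0071,0.0473,0,0,-1],
  [0.0063,0.0633,0,0,-1],
  [0.004,0.0791,0,0,-1],
  [0.0022,0.0869,0,0,-1],
])

```text
time_s: 18.5
ee_pos: [508.3, 163.1, 84.9]
ee_rot: [-179.9, 0.0, 169.8]
force: [1.3, -5.7, 3.9]
gripper_width: 23.6
gripper_force: 35.0
```

Emit:
apply_moves([
  [-0.0009,0.003,0,0,-1],
  [-0.0016,0.005,0,0,-1],
  [-0.0022,0.0065,0,0,-1],
  [-0.0028,0.0078,0,0,-1],
  [-0.0033,0.0088,0,0,-1],
])

```text
time_s: 19.0
ee_pos: [511.6, 169.5, 84.8]
ee_rot: [-179.9, -0.1, 169.7]
force: [0.7, -6.4, 5.6]
gripper_width: 24.1
gripper_force: 35.0
```

```bash
cat > look.py <<'E'
from h import *
import sys
c=cam("top"); b=cams.grab_frame("top"); s=env.state(); p=s['ee_pos'][:2]-piv; a=np.arctan2(p[1],p[0]); t=np.array([np.sin(a),-np.cos(a)])
print('t',s['time_s'],'phi',np.radians(-193.15)+0.35+2*np.pi-a,'r',np.hypot(*p),'Ft',s['force'][:2]@t,s['force'])
o,m,l=blobs(b,(4,180,130),(17,255,255),(220,155,335,225));print('orange',[(x[0],x[1],loc(c,[x[1]],72)) for x in o[:3]])
o,m,l=blobs(b,(18,110,90),(34,255,255),(275,155,340,225));print('lid',[(x[0],x[1],loc(c,[x[1]],130)) for x in o[:2]])
if len(sys.argv)>1: cv2.imwrite("pics/%s.png"%sys.argv[1],b)
E
python3 look.py
```

```text
t 19.05 phi 0.6032007092028486 r 158.81340521768132 Ft -6.018323530406378 [-2.74325164e-03 -6.79324998e+00  6.03384181e+00]
orange [(116, [311.9, 187.7], [[38.4, -1.1]]), (81, [286.0, 182.7], [[-33.5, -2.6]]), (41, [235.0, 214.0], [[-150.6, -116.0]])]
lid [(424, [299.9, 182.1], [[4.4, -2.6]]), (42, [279.5, 181.5], [[-47.9, -12.3]])]
```

Emit:
apply_moves([
  [-0.0004,0.0007,0,0,-1],
  [-0.0004,0.0007,0,0,-1],
])

```text
time_s: 19.25
ee_pos: [511.7, 169.9, 84.8]
ee_rot: [-179.9, -0.1, 169.7]
force: [-0.1, -7.0, 6.0]
gripper_width: 24.0
gripper_force: 35.0
```

Emit:
apply_moves([
  [0.0054,-0.0172,0,0,-1],
  [0.0077,-0.033,0,0,-1],
  [0.0085,-0.049,0,0,-1],
  [0.0077,-0.065,0,0,-1],
  [0.0054,-0.0808,0,0,-1],
])

```text
time_s: 19.75
ee_pos: [493.4, 91.7, 84.9]
ee_rot: [179.9, 0.0, 169.7]
force: [3.8, -0.5, 0.5]
gripper_width: 23.8
gripper_force: 35.0
```

Emit:
apply_moves([
  [-0.002,-0.008,0,0,-1],
  [-0.0039,-0.0156,0,0,-1],
  [-0.0039,-0.0156,0,0,-1],
])

```text
time_s: 20.05
ee_pos: [494.5, 77.6, 84.9]
ee_rot: [179.8, -0.0, 169.6]
force: [2.4, 4.0, 0.3]
gripper_width: 24.1
gripper_force: 35.0
```

```bash
python3 look.py
```

```text
t 20.1 phi 6.288656234949631 r 158.80546357850318 Ft 3.2121047915339416 [1.31851404 3.38579486 2.06736144]
orange [(115, [311.9, 187.7], [[38.4, -1.1]]), (90, [285.2, 182.5], [[-35.7, -2.5]]), (27, [250.7, 213.8], [[-108.9, -106.3]])]
lid [(425, [299.9, 182.1], [[4.4, -2.6]]), (36, [278.6, 181.1], [[-50.4, -11.8]])]
```

Two teeth are held: the pad fell back about 2 mm onto the catch after an advance of about 18.5 mm. Third stroke.

Emit:
apply_moves([
  [0.0053,0.0234,0,0,-1],
  [0.0071,0.0473,0,0,-1],
  [0.0063,0.0633,0,0,-1],
  [0.004,0.0791,0,0,-1],
  [0.0022,0.0869,0,0,-1],
])

```text
time_s: 20.6
ee_pos: [508.1, 162.7, 84.9]
ee_rot: [-179.9, 0.0, 169.9]
force: [2.5, -5.3, 3.1]
gripper_width: 23.7
gripper_force: 35.0
```

Emit:
apply_moves([
  [-0.0009,0.003,0,0,-1],
  [-0.0016,0.005,0,0,-1],
  [-0.0022,0.0065,0,0,-1],
  [-0.0028,0.0078,0,0,-1],
  [-0.0033,0.0088,0,0,-1],
])

```text
time_s: 21.1
ee_pos: [511.2, 169.0, 84.8]
ee_rot: [-179.8, -0.1, 169.8]
force: [0.4, -7.5, 6.2]
gripper_width: 23.8
gripper_force: 35.0
```

```bash
python3 look.py
```

```text
t 21.15 phi 0.5992804194472514 r 158.86475091231475 Ft -6.663333681341289 [-0.20082377 -7.40329511  5.73220367]
orange [(112, [311.9, 187.9], [[38.6, -1.7]]), (79, [287.1, 183.1], [[-30.3, -3.0]]), (42, [234.9, 214.2], [[-150.8, -116.6]])]
lid [(419, [300.9, 182.2], [[7.0, -2.3]]), (37, [281.3, 181.7], [[-43.2, -11.8]])]
```

Emit:
apply_moves([
  [-0.0003,0.0005,0,0,-1],
  [-0.0006,0.0011,0,0,-1],
  [-0.0006,0.0011,0,0,-1],
])

```text
time_s: 21.45
ee_pos: [511.5, 169.5, 84.8]
ee_rot: [-179.8, -0.2, 169.8]
force: [-0.8, -7.4, 6.4]
gripper_width: 23.7
gripper_force: 35.0
```

```bash
python3 look.py
```

```text
t 21.5 phi 0.6028779563386171 r 158.86728128672183 Ft -7.526297165506049 [-1.99900311 -7.44897377  6.80115146]
orange [(110, [311.9, 188.2], [[38.7, -2.5]]), (79, [287.1, 183.1], [[-30.3, -3.0]]), (40, [235.0, 214.0], [[-150.6, -116.0]])]
lid [(418, [300.8, 182.2], [[6.7, -2.4]]), (36, [281.4, 181.8], [[-42.9, -12.0]])]
```

Emit:
apply_moves([
  [0.0056,-0.0177,0,0,-1],
  [0.0079,-0.0335,0,0,-1],
  [0.0087,-0.0495,0,0,-1],
  [0.0079,-0.0655,0,0,-1],
  [0.0056,-0.0813,0,0,-1],
])

```text
time_s: 22.0
ee_pos: [493.3, 91.7, 84.9]
ee_rot: [179.9, 0.0, 169.7]
force: [4.2, -0.8, 0.9]
gripper_width: 23.6
gripper_force: 35.0
```

Emit:
apply_moves([
  [-0.002,-0.008,0,0,-1],
  [-0.0039,-0.0155,0,0,-1],
  [-0.0039,-0.0155,0,0,-1],
])

```text
time_s: 22.3
ee_pos: [494.4, 77.6, 84.9]
ee_rot: [179.8, -0.1, 169.6]
force: [2.1, 2.6, 2.7]
gripper_width: 24.0
gripper_force: 35.0
```

```bash
python3 look.py t6
```

```text
t 22.35 phi 6.288518189415574 r 158.82853126761816 Ft 2.3888514022654252 [2.52908439 2.69731294 2.32502403]
orange [(110, [312.0, 187.9], [[38.8, -1.6]]), (80, [287.0, 183.2], [[-30.5, -3.4]]), (30, [250.5, 213.9], [[-109.3, -106.7]])]
lid [(421, [300.8, 182.2], [[6.7, -2.4]]), (39, [281.1, 181.7], [[-43.7, -11.9]])]
```

Third tooth held, and the pad now rests on the seated jar (23.5 mm of travel, so about 4 mm of press). Fourth stroke.

Emit:
apply_moves([
  [0.0053,0.0234,0,0,-1],
  [0.0071,0.0473,0,0,-1],
  [0.0063,0.0633,0,0,-1],
  [0.004,0.0791,0,0,-1],
  [0.0022,0.0869,0,0,-1],
])

```text
time_s: 22.85
ee_pos: [507.3, 161.1, 84.8]
ee_rot: [-179.7, -0.0, 169.9]
force: [1.3, -8.4, 6.4]
gripper_width: 23.9
gripper_force: 35.0
```

Emit:
apply_moves([
  [-0.0009,0.003,0,0,-1],
  [-0.0016,0.005,0,0,-1],
  [-0.0022,0.0065,0,0,-1],
  [-0.0028,0.0078,0,0,-1],
  [-0.0033,0.0088,0,0,-1],
])

```text
time_s: 23.35
ee_pos: [510.7, 168.0, 84.8]
ee_rot: [-179.6, -0.2, 169.9]
force: [-0.6, -7.5, 7.6]
gripper_width: 23.8
gripper_force: 35.0
```

```bash
python3 look.py
```

```text
t 23.4 phi 0.592514651500577 r 158.87301691218255 Ft -6.689096314992636 [-0.66476947 -7.17098468  6.70311454]
orange [(110, [312.0, 187.9], [[38.8, -1.6]]), (78, [287.1, 183.0], [[-30.4, -2.8]]), (44, [235.4, 213.9], [[-149.6, -115.5]])]
lid [(420, [300.9, 182.2], [[7.0, -2.3]]), (18, [283.1, 182.2], [[-38.3, -12.1]])]
```

Emit:
apply_moves([
  [-0.0003,0.0006,0,0,-1],
  [-0.0006,0.0012,0,0,-1],
  [-0.0006,0.0012,0,0,-1],
])

```text
time_s: 23.7
ee_pos: [511.1, 168.8, 84.8]
ee_rot: [-179.6, -0.2, 169.9]
force: [-1.1, -8.0, 8.5]
gripper_width: 24.0
gripper_force: 35.0
```

```bash
python3 look.py
```

```text
t 23.75 phi 0.5978704176471847 r 158.88586286930416 Ft -7.287872219045541 [-1.12591845 -7.62278163  7.80629846]
orange [(111, [312.0, 187.8], [[38.8, -1.3]]), (79, [287.1, 183.1], [[-30.3, -3.0]]), (42, [234.9, 214.2], [[-150.8, -116.6]])]
lid [(419, [300.9, 182.2], [[7.0, -2.3]]), (18, [283.1, 182.2], [[-38.3, -12.1]])]
```

Emit:
apply_moves([
  [-0.0003,0.0006,0,0,-1],
  [-0.0006,0.0012,0,0,-1],
  [-0.0006,0.0012,0,0,-1],
])

```text
time_s: 24.05
ee_pos: [511.5, 169.6, 84.7]
ee_rot: [-179.6, -0.3, 169.9]
force: [-3.3, -8.9, 8.3]
gripper_width: 23.5
gripper_force: 35.0
```

```bash
python3 look.py
```

```text
t 24.1 phi 0.6031335004597755 r 158.87626501767232 Ft -8.12069620062284 [-1.10801606 -8.58736924  8.42073496]
orange [(110, [311.9, 188.1], [[38.7, -2.2]]), (80, [287.1, 183.1], [[-30.3, -3.0]]), (42, [234.9, 214.2], [[-150.8, -116.6]])]
lid [(420, [300.9, 182.2], [[7.0, -2.3]]), (16, [283.0, 182.1], [[-38.6, -11.9]])]
```

Emit:
apply_moves([
  [-0.0003,0.0006,0,0,-1],
  [-0.0003,0.0006,0,0,-1],
])

```text
time_s: 24.3
ee_pos: [511.8, 170.0, 84.7]
ee_rot: [-179.6, -0.3, 169.9]
force: [-2.5, -9.1, 8.7]
gripper_width: 24.0
gripper_force: 35.0
```

Emit:
apply_moves([
  [0.0066,-0.0196,0,0,-1],
  [0.0089,-0.0354,0,0,-1],
  [0.0097,-0.0514,0,0,-1],
  [0.0089,-0.0674,0,0,-1],
  [0.0066,-0.0832,0,0,-1],
])

```text
time_s: 24.8
ee_pos: [493.4, 92.2, 84.9]
ee_rot: [180.0, 0.0, 169.8]
force: [4.5, -0.8, 1.6]
gripper_width: 23.8
gripper_force: 35.0
```

Emit:
apply_moves([
  [-0.002,-0.008,0,0,-1],
  [-0.004,-0.0155,0,0,-1],
  [-0.004,-0.0155,0,0,-1],
])

```text
time_s: 25.1
ee_pos: [494.5, 77.6, 84.9]
ee_rot: [179.8, -0.1, 169.6]
force: [1.5, 2.2, 3.1]
gripper_width: 24.1
gripper_force: 35.0
```

```bash
python3 look.py t8; python3 - <<'E'
from h import *
print(hand(0),env.state()['ee_pos'])
E
```

```text
t 25.15 phi 6.2886198486614155 r 158.84255807647048 Ft 2.883841482301235 [1.98313857 3.13221637 3.33691946]
orange [(111, [311.9, 188.0], [[38.6, -1.9]]), (79, [287.1, 183.1], [[-30.3, -3.0]]), (29, [250.7, 213.7], [[-108.9, -106.0]])]
lid [(419, [300.9, 182.2], [[7.0, -2.3]]), (39, [281.1, 181.7], [[-43.7, -11.9]])]
[493.38525846  76.59922437] [494.43287883  77.59560212  84.83676392]
```

The brass stem blob reads the same as before the stroke (39 px at x=281.1), although it had shrunk to 16–18 px at the stroke's end. That suggests the fourth tooth fell back unwon, so I'll check before pumping again.

```bash
python3 - <<'E'
from h import *
import glob
a,b=cv2.imread("pics/t6.png"),cv2.imread("pics/t8.png")
d=cv2.absdiff(a,b)[155:225,215:335].max(2); print('diff t6/t8',d.max(),(d>25).sum())
c0=cv2.imread("pics/top0.png")
f=lambda im:cv2.resize(im[160:210,220:330],None,fx=6,fy=6,interpolation=cv2.INTER_CUBIC)
cv2.imwrite("pics/ram.png",np.vstack([f(c0),f(b)])[:600])
s=env.state(); print(s['time_s'])
# ram tail end (light block left of guide) : profile along clamp axis at y=0,z=45
c=cam("top"); R=c[3]
for n,im in(('t0',c0),('t6',a),('t8',b)):
    P=np.array([[*(org+x*u+0*v),50.] for x in np.arange(-260,-30,3)])
    q,_=cv2.projectPoints(P,cv2.Rodrigues(R.T)[0],-R.T@c[2],c[0],np.array([c[1],0,0,0.]))
    q=q.reshape(-1,2).astype(np.float32); g=cv2.remap(cv2.cvtColor(im,cv2.COLOR_BGR2GRAY),q[:,:1],q[:,1:],cv2.INTER_LINEAR).ravel()
    print(n,g.tolist())
E
```

```text
diff t6/t8 22 0
25.15
t0 [138, 138, 138, 138, 138, 138, 136, 136, 136, 138, 140, 142, 143, 143, 143, 143, 156, 184, 202, 207, 207, 207, 207, 204, 199, 205, 229, 245, 249, 249, 247, 226, 176, 144, 139, 140, 149, 178, 202, 210, 210, 209, 209, 208, 208, 208, 208, 208, 209, 210, 210, 209, 200, 165, 123, 100, 89, 105, 182, 242, 250, 249, 249, 240, 193, 143, 146, 158, 159, 148, 125, 109, 102, 89, 79, 75, 75]
t6 [122, 123, 122, 122, 122, 124, 130, 135, 139, 141, 142, 144, 146, 144, 137, 129, 127, 137, 155, 160, 156, 155, 155, 153, 155, 173, 211, 235, 239, 239, 235, 203, 150, 119, 115, 114, 125, 153, 178, 189, 188, 188, 188, 188, 188, 189, 190, 189, 189, 189, 189, 188, 188, 188, 187, 188, 187, 194, 217, 236, 240, 239, 239, 224, 160, 90, 72, 103, 135, 156, 177, 192, 190, 187, 181, 171, 161]
t8 [122, 122, 122, 122, 122, 124, 129, 134, 138, 141, 142, 144, 146, 144, 137, 129, 128, 137, 154, 160, 157, 156, 155, 153, 155, 173, 212, 235, 239, 239, 235, 203, 150, 119, 114, 115, 125, 154, 179, 189, 188, 188, 188, 189, 189, 189, 189, 189, 189, 189, 189, 189, 188, 187, 187, 188, 188, 193, 217, 236, 240, 240, 239, 225, 160, 91, 72, 103, 136, 156, 177, 191, 191, 187, 181, 171, 161]
```

The t6 and t8 images are identical, so that stroke fell short of the stop: the load flexed the arm. I'll repeat it and creep until the stop is truly felt.

Emit:
apply_moves([
  [0.0053,0.0234,0,0,-1],
  [0.0071,0.0473,0,0,-1],
  [0.0063,0.0633,0,0,-1],
  [0.004,0.0791,0,0,-1],
  [0.0022,0.0869,0,0,-1],
])

```text
time_s: 25.65
ee_pos: [507.5, 161.5, 84.8]
ee_rot: [-179.7, -0.0, 170.0]
force: [1.6, -7.8, 4.9]
gripper_width: 24.1
gripper_force: 35.0
```

Emit:
apply_moves([
  [-0.0012,0.0035,0,0,-1],
  [-0.0024,0.0065,0,0,-1],
  [-0.0034,0.009,0,0,-1],
  [-0.0044,0.0108,0,0,-1],
  [-0.0051,0.0122,0,0,-1],
])

```text
time_s: 26.15
ee_pos: [512.0, 170.5, 84.7]
ee_rot: [-179.5, -0.3, 169.9]
force: [-3.1, -10.2, 9.7]
gripper_width: 23.8
gripper_force: 35.0
```

```bash
python3 look.py
```

```text
t 26.2 phi 0.610226626583791 r 158.78830563296185 Ft -10.130852853055924 [ -2.76619706 -10.00576321  10.1310645 ]
orange [(110, [311.9, 188.1], [[38.7, -2.2]]), (80, [287.1, 183.0], [[-30.4, -2.8]]), (41, [234.8, 214.0], [[-151.2, -116.1]])]
lid [(419, [300.9, 182.2], [[7.0, -2.3]])]
```

Emit:
apply_moves([
  [-0.0003,0.0005,0,0,-1],
  [-0.0003,0.0005,0,0,-1],
])

```text
time_s: 26.4
ee_pos: [512.1, 170.7, 84.7]
ee_rot: [-179.5, -0.3, 169.9]
force: [-3.0, -9.1, 10.4]
gripper_width: 23.9
gripper_force: 35.0
```

Emit:
apply_moves([
  [0.0072,-0.0205,0,0,-1],
  [0.0095,-0.0363,0,0,-1],
  [0.0103,-0.0523,0,0,-1],
  [0.0095,-0.0683,0,0,-1],
  [0.0072,-0.0841,0,0,-1],
])

```text
time_s: 26.9
ee_pos: [493.4, 92.3, 84.9]
ee_rot: [180.0, 0.0, 169.8]
force: [3.8, -1.4, 1.1]
gripper_width: 23.9
gripper_force: 35.0
```

Emit:
apply_moves([
  [-0.002,-0.008,0,0,-1],
  [-0.004,-0.0155,0,0,-1],
  [-0.004,-0.0155,0,0,-1],
])

```text
time_s: 27.2
ee_pos: [494.5, 77.6, 84.9]
ee_rot: [179.9, -0.0, 169.7]
force: [1.4, 2.2, 3.3]
gripper_width: 24.2
gripper_force: 35.0
```

```bash
python3 look.py t9; python3 - <<'E'
from h import *
a,b=cv2.imread("pics/t8.png"),cv2.imread("pics/t9.png")
d=cv2.absdiff(a,b)[155:225,215:335].max(2); print('diff t8/t9',d.max(),(d>25).sum())
E
```

```text
t 27.25 phi 6.2886658909300275 r 158.8027105562757 Ft 2.4701665998798523 [1.63250862 2.67517831 3.17019321]
orange [(113, [312.0, 187.7], [[38.7, -1.1]]), (80, [287.1, 183.1], [[-30.3, -3.0]]), (27, [250.7, 213.8], [[-108.9, -106.3]])]
lid [(419, [300.9, 182.2], [[7.0, -2.3]]), (36, [281.1, 181.8], [[-43.6, -12.2]])]
diff t8/t9 19 0
```

Still not held. I'll pump again, and this time measure the ram's own travel at the end of the stroke while creeping.

Emit:
apply_moves([
  [0.0053,0.0234,0,0,-1],
  [0.0071,0.0473,0,0,-1],
  [0.0063,0.0633,0,0,-1],
  [0.004,0.0791,0,0,-1],
  [0.0022,0.0869,0,0,-1],
])

```text
time_s: 27.75
ee_pos: [507.5, 161.5, 84.8]
ee_rot: [-179.7, -0.0, 170.0]
force: [1.0, -9.1, 6.2]
gripper_width: 24.3
gripper_force: 35.0
```

Emit:
apply_moves([
  [-0.0012,0.0035,0,0,-1],
  [-0.0024,0.0065,0,0,-1],
  [-0.0034,0.009,0,0,-1],
  [-0.0044,0.0108,0,0,-1],
  [-0.0054,0.0127,0,0,-1],
])

```text
time_s: 28.25
ee_pos: [512.2, 170.8, 84.7]
ee_rot: [-179.5, -0.3, 169.9]
force: [-3.6, -10.6, 11.3]
gripper_width: 24.2
gripper_force: 35.0
```

```bash
cat > prof.py <<'E'
from h import *
import sys
def prof(im,name,z,y,xs):
    c=cam(name);R=c[3]
    P=np.array([[*(org+x*u+y*v),z] for x in xs]);q,_=cv2.projectPoints(P,cv2.Rodrigues(R.T)[0],-R.T@c[2],c[0],np.array([c[1],0,0,0.]))
    q=q.reshape(-1,2).astype(np.float32); h=cv2.remap(im,q[:,:1],q[:,1:],cv2.INTER_LINEAR).reshape(-1,3); return h.tolist()
if __name__=="__main__":
    xs=np.arange(-72,-28,2.)
    n=sys.argv[1]; ims=[('t9',cv2.imread('pics/t9.png'),'top'),(n,cams.grab_frame('top'),'top')]
    cv2.imwrite(f'pics/{n}.png',ims[1][1])
    for k,im,c in ims:
        print(k,'R',[p[2] for p in prof(im,c,50,-2,xs)],'B',[p[0] for p in prof(im,c,50,-2,xs)])
E
python3 look.py; python3 prof.py t10
```

```text
t 28.3 phi 0.6124215398173973 r 158.76999239748125 Ft -10.218619160610919 [-3.33456778 -9.80643185 11.08148937]
orange [(109, [312.0, 188.1], [[38.9, -2.1]]), (79, [287.1, 183.1], [[-30.3, -3.0]]), (42, [234.7, 214.0], [[-151.4, -116.2]])]
lid [(419, [300.9, 182.2], [[7.0, -2.3]])]
t9 R [226, 200, 156, 109, 81, 75, 102, 137, 169, 186, 198, 210, 221, 225, 228, 227, 234, 244, 251, 254, 253, 248] B [229, 204, 160, 114, 84, 67, 61, 56, 55, 56, 58, 62, 65, 66, 65, 63, 58, 45, 30, 13, 9, 16]
t10 R [245, 229, 197, 161, 132, 110, 91, 82, 81, 87, 95, 106, 120, 137, 157, 182, 219, 241, 253, 254, 253, 248] B [246, 231, 202, 166, 137, 115, 96, 87, 87, 93, 95, 88, 76, 61, 52, 50, 50, 42, 31, 16, 10, 14]
```

Emit:
apply_moves([
  [-0.0004,0.0007,0,0,-1],
  [-0.0007,0.0014,0,0,-1],
  [-0.0007,0.0014,0,0,-1],
])

```text
time_s: 28.65
ee_pos: [512.5, 171.4, 84.7]
ee_rot: [-179.4, -0.4, 169.9]
force: [-4.6, -11.3, 11.4]
gripper_width: 23.8
gripper_force: 35.0
```

```bash
python3 look.py; python3 prof.py t11|tail -1
```

```text
t 28.7 phi 0.6160485953291985 r 158.80146649600616 Ft -11.64278045248325 [ -4.52068445 -10.79124316  11.0937798 ]
orange [(111, [312.0, 187.9], [[38.8, -1.6]]), (81, [287.1, 183.0], [[-30.4, -2.8]]), (40, [234.5, 214.0], [[-152.0, -116.3]])]
lid [(420, [300.9, 182.2], [[7.0, -2.3]])]
t11 R [244, 228, 197, 161, 132, 110, 91, 82, 81, 87, 97, 110, 127, 141, 159, 182, 219, 241, 253, 254, 253, 248] B [246, 231, 202, 166, 137, 115, 96, 87, 87, 93, 94, 88, 76, 60, 51, 50, 51, 42, 30, 15, 8, 13]
```

Emit:
apply_moves([
  [0.0015,-0.003,0,0,-1],
  [0.003,-0.0065,0,0,-1],
  [0.0045,-0.011,0,0,-1],
  [0.006,-0.0155,0,0,-1],
  [0.0075,-0.0205,0,0,-1],
])

```text
time_s: 29.25
ee_pos: [505.0, 155.5, 84.8]
ee_rot: [-179.9, 0.0, 169.9]
force: [3.2, -3.2, 3.7]
gripper_width: 23.8
gripper_force: 35.0
```

```bash
python3 look.py; python3 prof.py t12|tail -1
```

```text
t 29.3 phi 0.5018630154390014 r 158.86346789950434 Ft -4.087876300289038 [ 1.73823593 -5.10135139  3.84848223]
orange [(110, [312.0, 187.9], [[38.8, -1.6]]), (80, [287.1, 183.0], [[-30.4, -2.8]]), (47, [237.5, 214.5], [[-143.6, -115.9]])]
lid [(420, [300.9, 182.2], [[7.0, -2.3]]), (19, [282.9, 182.1], [[-38.9, -12.0]])]
t12 R [244, 229, 198, 157, 123, 99, 82, 77, 78, 86, 106, 130, 157, 169, 184, 200, 226, 243, 253, 254, 253, 248] B [246, 231, 203, 162, 128, 104, 88, 83, 84, 89, 88, 81, 70, 58, 54, 54, 54, 44, 31, 16, 10, 14]
```

Emit:
apply_moves([
  [0.0012,-0.005,0,0,-1],
  [0.002,-0.01,0,0,-1],
  [0.0025,-0.016,0,0,-1],
])

```text
time_s: 29.65
ee_pos: [500.1, 141.4, 84.8]
ee_rot: [180.0, 0.0, 169.8]
force: [2.1, -2.0, 3.7]
gripper_width: 23.9
gripper_force: 35.0
```

```bash
python3 look.py; python3 prof.py t13|tail -1
```

```text
t 29.7 phi 0.40447196326493584 r 158.86484509412583 Ft -2.397135943909351 [ 2.52597476 -3.23441379  3.62219679]
orange [(110, [312.0, 188.0], [[38.9, -1.9]]), (79, [287.1, 183.1], [[-30.3, -3.0]]), (34, [249.4, 216.1], [[-110.9, -113.2]])]
lid [(420, [300.9, 182.2], [[7.0, -2.3]]), (19, [282.9, 182.1], [[-38.9, -12.0]])]
t13 R [245, 229, 195, 150, 113, 89, 77, 75, 79, 89, 111, 136, 160, 173, 189, 205, 229, 244, 252, 254, 253, 248] B [246, 231, 200, 154, 117, 94, 83, 81, 83, 86, 81, 72, 61, 55, 54, 56, 55, 45, 32, 16, 9, 15]
```

The tooth is now held: the nose stays at about -50.4 while the lever swings back, so the face is pressed about 13 mm (38 minus 24.9). I'll return to rest and release.

Emit:
apply_moves([
  [0.001,-0.0172,0,0,-1],
  [0.0002,-0.0332,0,0,-1],
  [-0.0021,-0.049,0,0,-1],
  [-0.0061,-0.0645,0,0,-1],
  [-0.0061,-0.0645,0,0,-1],
])

```text
time_s: 30.25
ee_pos: [494.4, 77.5, 84.9]
ee_rot: [179.7, -0.0, 169.5]
force: [2.5, 5.4, 1.7]
gripper_width: 24.0
gripper_force: 35.0
```

Emit:
apply_moves([
  [0,0,0,0,-0.4],
  [0,0,0,0,-0.2],
  [0,0,0,0,0.2],
  [0,0,0,0,0.6],
  [0,0,0,0,1],
])

```text
time_s: 30.75
ee_pos: [493.8, 76.6, 84.5]
ee_rot: [-180.0, -0.1, 169.8]
force: [0.6, -0.1, 0.7]
gripper_width: 56.3
gripper_force: 0.0
```

Emit:
apply_moves([
  [0,0,0,0,1],
  [0,0,-0.02,0,1],
  [0,0,-0.05,0,1],
  [0,0,-0.09,0,1],
  [0,0,-0.12,0,1],
])

```text
time_s: 31.25
ee_pos: [494.8, 76.9, 207.0]
ee_rot: [180.0, 0.1, 169.8]
force: [0.0, -0.1, -0.6]
gripper_width: 91.4
gripper_force: 0.0
```

```bash
python3 look.py; python3 prof.py t14|tail -1; python3 - <<'E'
from h import *
t=cams.grab_frame("top");a=cams.grab_frame("scene")
cv2.imwrite("pics/end.png",np.hstack([cv2.resize(t[150:260,215:345],(390,330),interpolation=cv2.INTER_CUBIC),cv2.resize(a[150:270,225:355],(358,330),interpolation=cv2.INTER_CUBIC)]))
s=env.state();print(s['ee_pos'],s['gripper_width'],s['force'])
E
```

```text
t 31.3 phi 6.2844418963845285 r 155.66834088844396 Ft 0.7467971432234453 [2.20404535 1.0161837  2.41770804]
orange [(110, [312.0, 188.0], [[38.9, -1.9]]), (80, [287.1, 183.1], [[-30.3, -3.0]]), (27, [243.2, 157.2], [[-164.2, 42.2]])]
lid [(420, [300.9, 182.2], [[7.0, -2.3]]), (38, [280.9, 181.7], [[-44.2, -12.0]])]
t14 R [244, 222, 177, 120, 84, 73, 100, 135, 167, 184, 195, 207, 218, 223, 225, 224, 233, 243, 250, 253, 252, 247] B [245, 225, 182, 126, 87, 66, 59, 55, 54, 55, 58, 61, 63, 64, 64, 62, 57, 44, 29, 14, 8, 15]
[494.40215387  76.84484315 205.08920217] 90.89706456517767 [ 0.0623347  -0.58434549  0.23355042]
```

View pics/end.png

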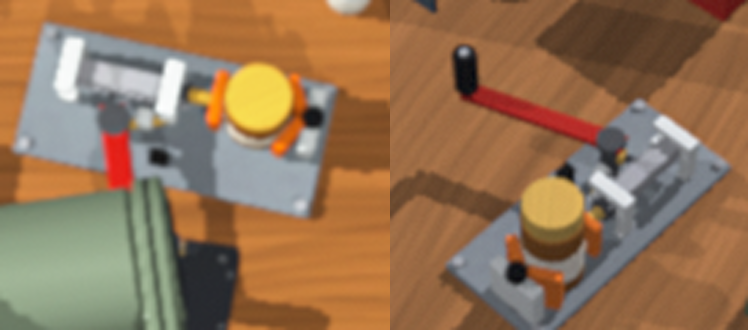

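The end view and profile show the jar upright and seated in the V and the lever at rest. But the ram nose is back at -58.4, so the face is pressed only about 4 mm: the fourth tooth slipped somewhere between 0.40 rad and rest. I'll take hold again and find where that happens.

Emit:
apply_moves([
  [0,0,0.04,0,1],
  [0,0,0.075,0,1],
  [0,0,0.105,0,1],
  [0,0,0.12,0,0.4],
  [0,0,0.12,0,0],
])

```text
time_s: 31.95
ee_pos: [491.0, 76.4, 81.1]
ee_rot: [-179.8, -0.5, 169.8]
force: [0.2, 0.3, -0.3]
gripper_width: 78.2
gripper_force: 0.0
```

Emit:
apply_moves([
  [0,0,0,0,-0.5],
  [0,0,0,0,-1],
  [0,0,0,0,-1],
  [0,0,0,0,-1],
  [0,0,0,0,-1],
], grip_force=45)

```text
time_s: 32.45
ee_pos: [494.7, 76.9, 85.4]
ee_rot: [180.0, 0.1, 169.8]
force: [-0.5, -0.6, -1.0]
gripper_width: 37.8
gripper_force: 0.0
```

Emit:
apply_moves([
  [0.0053,0.0234,0,0,-1],
  [0.0071,0.0473,0,0,-1],
  [0.0063,0.0633,0,0,-1],
  [0.004,0.0791,0,0,-1],
  [0.0022,0.0869,0,0,-1],
])

```text
time_s: 32.95
ee_pos: [507.2, 162.0, 85.1]
ee_rot: [-179.8, -0.1, 169.9]
force: [-3.0, -5.1, 5.1]
gripper_width: 23.3
gripper_force: 45.0
```

Emit:
apply_moves([
  [-0.0012,0.0035,0,0,-1],
  [-0.0024,0.0065,0,0,-1],
  [-0.0034,0.009,0,0,-1],
  [-0.0044,0.0108,0,0,-1],
  [-0.0054,0.0127,0,0,-1],
])

```text
time_s: 33.45
ee_pos: [511.9, 171.2, 85.0]
ee_rot: [-179.6, -0.3, 169.8]
force: [-8.0, -9.6, 8.5]
gripper_width: 23.5
gripper_force: 45.0
```

```bash
python3 look.py; python3 prof.py t15|tail -1
```

```text
t 33.5 phi 0.6143900153473076 r 159.29992968113285 Ft -11.242885944347208 [-7.62886369 -8.66144148  9.56251821]
orange [(108, [311.9, 188.2], [[38.7, -2.5]]), (81, [287.1, 183.0], [[-30.4, -2.8]]), (42, [234.4, 214.1], [[-152.2, -116.6]])]
lid [(419, [300.8, 182.2], [[6.7, -2.4]])]
t15 R [244, 228, 197, 161, 132, 110, 91, 82, 81, 87, 97, 110, 126, 142, 160, 183, 219, 241, 253, 254, 253, 248] B [246, 231, 202, 166, 137, 115, 95, 87, 86, 92, 94, 88, 75, 60, 53, 51, 50, 42, 30, 14, 9, 14]
```

Emit:
apply_moves([
  [-0.0005,0.0007,0,0,-1],
  [-0.0008,0.0014,0,0,-1],
  [-0.0008,0.0014,0,0,-1],
  [-0.0008,0.0014,0,0,-1],
])

```text
time_s: 33.95
ee_pos: [512.3, 171.8, 85.1]
ee_rot: [-179.5, -0.4, 169.8]
force: [-8.5, -10.5, 9.8]
gripper_width: 23.8
gripper_force: 45.0
```

```bash
python3 look.py|head -1; python3 prof.py t16|tail -1
```

```text
t 34.0 phi 0.6180237080503548 r 159.30859145275622 Ft -13.061139863792071 [ -8.20318192 -10.40792251   9.92668556]
t16 R [244, 229, 198, 161, 132, 110, 92, 83, 81, 87, 97, 111, 127, 141, 159, 182, 219, 241, 253, 254, 253, 248] B [246, 231, 202, 166, 137, 115, 97, 88, 87, 93, 95, 89, 77, 60, 52, 50, 50, 43, 31, 15, 10, 14]
```

Emit:
apply_moves([
  [0.0043,-0.0097,0,0,-1],
  [0.0079,-0.0219,0,0,-1],
  [0.0095,-0.0299,0,0,-1],
  [0.0102,-0.0377,0,0,-1],
  [0.011,-0.0537,0,0,-1],
])

```text
time_s: 34.55
ee_pos: [495.6, 124.8, 85.1]
ee_rot: [179.9, -0.0, 169.8]
force: [-2.3, -0.9, 6.1]
gripper_width: 23.6
gripper_force: 45.0
```

```bash
python3 look.py|head -1; python3 prof.py t17|tail -1
```

```text
t 34.6 phi 0.2853880574764145 r 159.27973695336314 Ft -4.549721945545946 [-1.73118694 -4.32420113  6.25869683]
t17 R [245, 229, 196, 152, 117, 93, 79, 75, 78, 85, 106, 132, 157, 169, 183, 199, 226, 244, 253, 254, 253, 248] B [246, 231, 201, 157, 122, 97, 85, 81, 83, 86, 82, 74, 64, 56, 53, 54, 54, 44, 31, 15, 10, 15]
```

Emit:
apply_moves([
  [-0.0003,-0.008,0,0,-1],
  [-0.0008,-0.016,0,0,-1],
  [-0.0008,-0.016,0,0,-1],
])

```text
time_s: 34.95
ee_pos: [493.5, 107.4, 85.1]
ee_rot: [-180.0, -0.0, 169.7]
force: [-3.4, -0.9, 6.3]
gripper_width: 23.4
gripper_force: 45.0
```

```bash
python3 look.py|head -1; python3 prof.py t18|tail -1
```

```text
t 35.0 phi 0.19491754177045362 r 159.1669070978252 Ft -2.044460435173851 [-3.2454528  -1.80813557  6.91749252]
t18 R [245, 229, 196, 152, 117, 92, 80, 76, 78, 85, 107, 132, 158, 170, 184, 200, 226, 244, 253, 254, 253, 248] B [246, 231, 201, 157, 122, 97, 85, 82, 83, 86, 83, 75, 64, 55, 53, 54, 54, 44, 32, 16, 9, 14]
```

Still held at 0.195 rad. I'll go down in small stages.

Emit:
apply_moves([
  [-0.0006,-0.004,0,0,-1],
  [-0.0011,-0.008,0,0,-1],
  [-0.0017,-0.012,0,0,-1],
  [-0.0017,-0.012,0,0,-1],
])

```text
time_s: 35.45
ee_pos: [493.0, 95.5, 85.1]
ee_rot: [-180.0, -0.0, 169.8]
force: [-3.4, -1.6, 4.9]
gripper_width: 23.7
gripper_force: 45.0
```

```bash
python3 look.py|head -1; python3 prof.py t19|tail -1
```

```text
t 35.5 phi 6.402330357015663 r 159.17825484134102 Ft -0.920852688385409 [-3.20445464 -0.9251608   6.66745876]
t19 R [245, 229, 196, 152, 116, 92, 79, 75, 78, 85, 107, 132, 157, 169, 184, 199, 226, 244, 253, 254, 253, 248] B [246, 231, 201, 157, 122, 97, 84, 81, 83, 86, 83, 74, 63, 55, 53, 53, 53, 44, 31, 15, 10, 14]
```

Emit:
apply_moves([
  [-0.0007,-0.003,0,0,-1],
  [-0.0014,-0.006,0,0,-1],
  [-0.0021,-0.009,0,0,-1],
  [-0.0021,-0.009,0,0,-1],
])

```text
time_s: 35.95
ee_pos: [493.3, 86.3, 85.1]
ee_rot: [-180.0, -0.1, 169.8]
force: [-4.4, -1.0, 6.4]
gripper_width: 23.8
gripper_force: 45.0
```

```bash
python3 look.py|head -1; python3 prof.py t20|tail -1
```

```text
t 36.0 phi 6.3447300749493305 r 159.1539787162011 Ft -0.8252018097022895 [-3.19527179 -1.01519937  7.13700402]
t20 R [244, 229, 196, 155, 120, 96, 81, 76, 77, 86, 107, 132, 158, 168, 183, 199, 226, 244, 253, 254, 253, 248] B [246, 232, 202, 159, 124, 101, 87, 83, 84, 87, 84, 75, 64, 55, 52, 54, 54, 45, 31, 15, 10, 14]
```

Held at 0.06 rad with hardly any force on the lever. Earlier I was pressing the lever about 3 N beyond its rest, which may be what tripped the catch. I'll creep the last bit without pressing.

Emit:
apply_moves([
  [-0.0005,-0.0015,0,0,-1],
  [-0.001,-0.003,0,0,-1],
  [-0.001,-0.004,0,0,-1],
  [-0.001,-0.004,0,0,-1],
])

```text
time_s: 36.45
ee_pos: [493.6, 82.4, 85.1]
ee_rot: [-180.0, -0.0, 169.8]
force: [-3.7, -1.6, 6.7]
gripper_width: 23.6
gripper_force: 45.0
```

```bash
python3 look.py|head -1; python3 prof.py t21|tail -1
```

```text
t 36.5 phi 6.318978416893367 r 159.18789691775424 Ft -1.5562794013238015 [-3.67415883 -1.8738112   6.66713651]
t21 R [242, 227, 196, 154, 120, 96, 81, 76, 77, 85, 107, 132, 158, 170, 184, 199, 226, 244, 253, 254, 253, 248] B [244, 230, 201, 160, 125, 101, 87, 83, 83, 86, 83, 75, 64, 56, 53, 54, 53, 44, 32, 16, 9, 13]
```

Emit:
apply_moves([
  [-0.0003,-0.001,0,0,-1],
  [-0.0006,-0.002,0,0,-1],
  [-0.0006,-0.002,0,0,-1],
])

```text
time_s: 36.85
ee_pos: [493.8, 80.3, 85.1]
ee_rot: [-180.0, -0.1, 169.8]
force: [-3.7, -1.6, 6.7]
gripper_width: 23.2
gripper_force: 45.0
```

```bash
python3 look.py|head -1; python3 prof.py t22|tail -1
```

```text
t 36.9 phi 6.305677035781903 r 159.19554775189124 Ft -0.4886449669019728 [-4.04396317 -0.88857243  6.06024304]
t22 R [235, 220, 188, 150, 119, 96, 81, 76, 77, 86, 107, 133, 159, 169, 184, 199, 226, 244, 253, 254, 253, 248] B [237, 223, 193, 155, 124, 101, 86, 82, 83, 86, 83, 75, 65, 55, 53, 54, 54, 45, 32, 16, 11, 16]
```

Emit:
apply_moves([
  [-0.0002,-0.0007,0,0,-1],
  [-0.0004,-0.0014,0,0,-1],
  [-0.0004,-0.0014,0,0,-1],
])

```text
time_s: 37.25
ee_pos: [494.0, 78.8, 85.1]
ee_rot: [-180.0, -0.1, 169.8]
force: [-3.8, -2.2, 7.4]
gripper_width: 23.4
gripper_force: 45.0
```

```bash
python3 look.py|head -1; python3 prof.py t23|tail -1
```

```text
t 37.3 phi 6.296722950253628 r 159.17213423125304 Ft -1.214875298689305 [-4.48752068 -1.70364256  6.52759588]
t23 R [227, 207, 176, 143, 116, 96, 81, 76, 78, 86, 107, 132, 158, 170, 184, 199, 226, 244, 253, 254, 253, 248] B [230, 211, 181, 149, 122, 101, 87, 83, 83, 86, 83, 75, 64, 56, 53, 54, 55, 44, 31, 15, 10, 14]
```

Held at 0.0135 rad with the return spring still pulling lightly. I'll open here so the lever settles by itself.

Emit:
apply_moves([
  [0,0,0,0,-0.4],
  [0,0,0,0,-0.3],
  [0,0,0,0,0],
  [0,0,0,0,0.4],
  [0,0,0,0,0.8],
])

```text
time_s: 37.85
ee_pos: [494.8, 79.8, 84.7]
ee_rot: [180.0, 0.0, 169.8]
force: [0.4, 0.2, 0.8]
gripper_width: 53.3
gripper_force: 0.0
```

Emit:
apply_moves([
  [0,0,0,0,1],
  [0,0,0,0,1],
  [0,0,-0.03,0,1],
  [0,0,-0.07,0,1],
  [0,0,-0.12,0,1],
])

```text
time_s: 38.35
ee_pos: [493.2, 79.6, 204.8]
ee_rot: [-179.9, -0.2, 169.8]
force: [1.3, -0.0, -0.9]
gripper_width: 90.7
gripper_force: 0.0
```

```bash
python3 look.py; python3 prof.py t24|tail -1
```

```text
t 38.4 phi 6.303296555597543 r 154.11407435179834 Ft 0.5163979545865532 [4.92062384 1.01459821 6.1997406 ]
orange [(112, [312.0, 187.8], [[38.8, -1.3]]), (80, [287.1, 183.1], [[-30.3, -3.0]]), (24, [233.9, 206.2], [[-158.4, -95.8]])]
lid [(420, [300.9, 182.2], [[7.0, -2.3]]), (18, [282.8, 182.1], [[-39.1, -12.0]])]
t24 R [243, 226, 193, 152, 117, 93, 80, 75, 77, 84, 105, 130, 156, 167, 181, 197, 224, 242, 252, 254, 252, 247] B [245, 229, 198, 157, 122, 98, 85, 81, 82, 85, 82, 74, 63, 55, 52, 53, 52, 44, 32, 16, 10, 14]
```

The ram stays held (nose about -50.2) with the lever at rest and free. I'll confirm the pressed-back distance from closer with the wrist camera.

Emit:
apply_moves([
  [-0.04,0,0,0,1],
  [-0.08,0,0,0,1],
  [-0.12,0,0.01,0,1],
  [-0.16,0,0.025,0,1],
  [-0.17,0,0.035,0,1],
])

```text
time_s: 38.95
ee_pos: [664.6, 48.6, 166.8]
ee_rot: [-180.0, -0.0, 169.7]
force: [-0.8, 0.2, -0.2]
gripper_width: 90.8
gripper_force: 0.0
```

Emit:
apply_moves([
  [0,0,0,0,1],
  [0,0,0,0,1],
])

```text
time_s: 39.15
ee_pos: [660.6, 49.7, 169.4]
ee_rot: [-180.0, -0.1, 169.8]
force: [-0.8, 0.1, -0.5]
gripper_width: 91.2
gripper_force: 0.0
```

```bash
python3 - <<'E'
from h import *
s=env.state(); w=cams.grab_frame("wrist"); cv2.imwrite("pics/w5.png",w); c=cam("wrist",s); R=c[3]; print(s['ee_pos'],s['ee_rot'])
xs=np.arange(-84,-18,2.)
def prof(z,y):
    P=np.array([[*(org+x*u+y*v),z] for x in xs]);q,_=cv2.projectPoints(P,cv2.Rodrigues(R.T)[0],-R.T@c[2],c[0],np.array([c[1],0,0,0.]))
    q=q.reshape(-1,2).astype(np.float32); return q,cv2.remap(w,q[:,:1],q[:,1:],cv2.INTER_LINEAR).reshape(-1,3)
print('xs',xs.astype(int).tolist())
for z,y in((72,0),(72,-12),(50,0),(50,-4),(45,-8)):
    q,h=prof(z,y); print(z,y,q[0].round(),q[-1].round(),'R',h[:,2].tolist(),'B',h[:,0].tolist())
E
```

```text
[660.61638066  49.7483229  169.36537257] [-1.79989401e+02 -1.23099699e-01  1.69763574e+02]
xs [-84, -82, -80, -78, -76, -74, -72, -70, -68, -66, -64, -62, -60, -58, -56, -54, -52, -50, -48, -46, -44, -42, -40, -38, -36, -34, -32, -30, -28, -26, -24, -22, -20]
72 0 [286. 221.] [227. 218.] R [209, 239, 239, 238, 238, 235, 235, 230, 169, 138, 106, 75, 75, 83, 88, 80, 84, 95, 96, 96, 94, 109, 169, 235, 244, 245, 243, 233, 221, 192, 197, 152, 149] B [213, 241, 240, 240, 239, 237, 236, 232, 174, 143, 108, 81, 78, 88, 93, 84, 91, 105, 104, 104, 103, 88, 30, 26, 31, 30, 15, 29, 27, 105, 142, 43, 36]
72 -12 [287. 210.] [227. 207.] R [205, 241, 239, 240, 239, 234, 236, 230, 166, 138, 110, 94, 93, 93, 88, 93, 115, 179, 154, 151, 182, 206, 208, 235, 245, 244, 243, 242, 236, 198, 218, 171, 149] B [209, 242, 240, 241, 240, 237, 237, 232, 170, 141, 116, 99, 98, 98, 92, 99, 98, 75, 62, 60, 70, 78, 70, 35, 29, 26, 23, 24, 27, 74, 194, 94, 40]
50 0 [286. 215.] [230. 212.] R [231, 241, 238, 239, 238, 235, 235, 233, 177, 139, 115, 78, 77, 77, 82, 101, 99, 127, 179, 167, 171, 214, 224, 224, 232, 242, 245
[... 174 characters left out ...]
8, 121]
50 -4 [286. 211.] [230. 209.] R [229, 240, 239, 239, 238, 235, 236, 233, 177, 139, 114, 82, 80, 79, 80, 85, 102, 139, 183, 155, 174, 208, 216, 217, 231, 242, 245, 244, 242, 241, 229, 208, 221] B [231, 242, 240, 241, 240, 237, 237, 236, 181, 143, 117, 86, 85, 86, 85, 90, 107, 93, 74, 62, 69, 79, 82, 82, 45, 26, 23, 26, 24, 32, 26, 142, 191]
45 -8 [286. 207.] [231. 204.] R [227, 240, 239, 240, 239, 235, 236, 233, 178, 126, 117, 123, 129, 129, 122, 114, 105, 130, 153, 131, 92, 85, 96, 153, 228, 241, 245, 244, 243, 242, 236, 196, 153] B [230, 242, 240, 242, 240, 236, 238, 234, 182, 129, 120, 127, 133, 134, 127, 118, 107, 129, 137, 116, 68, 63, 59, 44, 36, 30, 27, 26, 21, 22, 30, 60, 128]
```

The wrist view gives the pad face at -26.7 and the ram nose at -50.2, so the face is pressed back 14.5 mm (the top view says 13), within 10–20. The jar is seated, the lever is free and the arm is clear, so I'm handing in.

```bash
python3 -c "
from h import *
print(env.job_done())"
```

```text
the job is handed in; nothing more can be done
None
```

The job is handed in (no verdict was shown): the honey jar stands upright and seated in the V, with the orange face pressed back about 13–14 mm. I let go of the lever 2 mm from rest and did not measure it again. The fourth tooth slipped back three times before it held, probably because I pressed the lever past its rest.

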